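Lock the sliding stop of the bone-measuring board on a fossil limb bone

TASK

Measure the fossil limb bone that lies on the measuring board: slide the stop along its rail until the bone is snug between the stop and the fixed headboard and you feel it bear on both, without squeezing it hard, for it is brittle. Then, with the stop left snug against the bone, press its cam lever all the way down to lock it and let go. Do not bump the magnifier lamp that hangs over the lever, and leave the other things where they lie.

Things in the scene. Friction and masses are not known exactly. Their poses are not given: they have to be found in the camera images.
- board: The measuring board: a wooden plank 540 mm long (its y), 180 mm wide (its x) and 18 mm thick, fixed on the table. Origin: centre of its underside, on the table; z up, +y runs along the rail towards the headboard. A flat steel rail runs along y at x = -70 mm, near the plank's -x edge, the one on the robot's side; the robot stands on the board's -x side.
- headboard: The fixed upright headboard across the +y end of the board, wood with an aluminium face, 150 mm wide (x), 14 mm thick, 85 mm tall; origin: foot of its face, at board (0, 230, 18) mm. The face looks to board -y.
- head_face (a point): Point on the headboard's face at the bone's contact height, board (0, 230, 35) mm; axes parallel to the board's.
- stop (a joint): Slide of the stop along the rail (m), 0 to 0.3, growing to board +y. Starts at 0.03 to 0.12, unlocked: it moves against about 3 N of friction and stays where left; with the lever down it is clamped and holds some 20 N. Its saddle, an aluminium block 44 mm (x) by 70 mm (y), top 44 mm above the table, has its origin at board (-70, -185 + 1000 * value, 0) mm, axes as the board.
- stop_plate: The aluminium face plate of the stop, 10 mm thick (y), standing across the board on the +y end of the saddle; origin and axes are those of the saddle. It reaches from x = 20 to 128 mm and z = 22 to 100 mm, and near the saddle (x = -20 to 20 mm) only to z = 56 mm; its back is at y = 35 mm, and its face, which touches the bone, at y = 45 mm.
- stop_face (a point): Point on the stop's bone-touching face (it looks to board +y), saddle (70, 45, 35) mm; axes parallel to the board's.
- stop_tab (a point): The finger tab by which the stop is slid: an upright aluminium tab on the saddle's -x (robot's) side, 10 mm thick along the rail (y), 38 mm long in x (from saddle x = -62 to -24 mm), from z = 31 to 81 mm above the table. The point lies in the tab's middle, at saddle (-43, 0, 60) mm; axes parallel to the board's. Free space on both sides.
- lever (a joint): Cam lever's angle (rad), 0 to 1.74. At 0 it stands up, leaning 0.17 from vertical to board -x; growing, it swings over to board +x and at 1.74 it lies flat, pointing to board +x: locked. Starts at 0 to 0.35 and stays where left. From about 1.2 the cam bites: it takes about 0.15 N m, then goes over centre and stays down. Above 1.6 counts as down.
- lever_hinge (a point): The lever's pivot, on top of the saddle at saddle (0, 0, 52.2) mm; the axis runs along the board's y. The point turns with the lever.
- lever_end (a point): The rounded end of the lever, on its outer (back and, when locked, upper) face, 64 mm out from the pivot and 6 mm off the line through it. The lever is a flat dark steel bar 14 mm wide (y) and 6 mm thick, its end disc 18 mm across; when up its end is 115 to 125 mm above the table, when locked its upper face is 58 mm above the table.
- bone: The fossil limb bone: brown, loose on the board's top, about 0.26 kg, drags at about 2 N. Its length, 156 to 184 mm, differs each time and is not known beforehand. It lies along the board's y within 0.1 rad. Two rounded knuckles at each end, together about 66 mm wide and 34 mm high. Origin: under the shaft, 85 mm from the end that faces the headboard (its +y end), which starts 8 to 35 mm from it.
- lamp: Bench magnifier lamp, fixed; do not bump it. A level white ring head with a clear lens, 124 mm across, z = 200 to 230 mm, hangs above where the lever will be once the bone is snug. Origin: on the table, straight under the ring's centre. From the ring a gooseneck rises to 287 mm and comes down to a round foot, 156 mm across, at lamp (225, 0) mm, beyond the board. On the robot's side of the ring nothing hangs.
- vertebra: Small dark fossil vertebra, 50 mm wide, 43 mm high, on the board near its -y end, behind the stop. Leave it.
- tooth: Small fossil tooth, 24 mm, on the board beside the bone, near the +x edge. Leave it.
- calliper: Steel calliper, about 200 mm long, flat on the table at the robot's side, on its left. Leave it.
- brush: Wooden brush, 170 mm, flat on the table between robot and board. Leave it.
- vial: Small glass vial with a black cap, 38 mm across, 62 mm high, on the table at the right. Leave it.
- loupe: Black loupe, 52 mm across, 28 mm high, on the table at the left. Leave it.
There are look-alikes about, which are no part of the job. Several things have the shape of the bone; the one meant has the colours described above.

How it is judged:
On the way, in this order (a step that is already met when the one before it is completed fails the run):
1. the bone bears on the stop and on the headboard with at least 1.5 N, the lever still up (contact force between bone and stop_plate above 1.5 N and contact force between bone and headboard above 1.5 N and value of joint lever below 0.9 rad), for 0.1 s.
2. the lever is fully down with the bone still snug (value of joint lever above 1.6 rad and contact force between bone and stop_plate above 0.3 N and contact force between bone and headboard above 0.3 N), for 0.2 s.
At the end, for the whole second after the job is handed in: The cam lever is fully down (above 1.6 rad of 1.74), the bone lies flat on the board and still bears on the headboard's face and on the stop's face (at least 0.3 N on each), everything at rest and released (all of step 2 and z of bone in the frame of board between 0.015 and 0.023 m and angle between bone's own z axis and vertical below 0.15 rad and linear speed of bone below 0.01 m/s and velocity of joint stop below 0.005 m/s); the robot touches nothing.
It fails at once if the bone was squeezed with more than 30 N (contact force between bone and stop_plate above 30 N or contact force between bone and headboard above 30 N).
It fails at once if the lamp was bumped (more than 3 N) (contact force between any of the arm, the fingers and lamp above 3 N).
It fails at once if a bystander was moved more than 15 mm (distance of any of vertebra, tooth, calliper, brush, vial, loupe from where it was at the start of the episode above 0.015 m).
It also fails if it takes over 54 s, if anything falls off the work surface, if the arm or the gripper's body presses on something with over 40 N, if the wrist force passes 120 N, or if a joint passes its speed limit or range.

ROBOT

A 6-joint arm with a two-finger parallel gripper is mounted at the origin on the work surface. World frame = base frame: x ahead of the robot, y to its left, z up, the work surface at z = 0. Lengths are in m, angles in rad, forces in N, time in s.
With the tool pointing down it reaches from about 0.4 to 0.825 m from the base axis. Payload 7 kg.
Tool frame: the origin (TCP) lies at the very end of the fingers, on their centre line; the grasp point (between the pads) lies 19 mm behind it (grip_depth is the distance from the TCP to the grasp point, in m); z points along the fingers, y is the direction in which the jaws open and shut (so a half turn about z gives the same grasp; the last joint's range is limited). The gripper opens to 88 mm and grips with 3 to 60 N. Pads are 19 mm wide; open, the fingers measure 130 mm over their backs; the gripper's body (78 mm by 193 mm) begins 47 mm behind the grasp point.
Start: joints at [-0.915, 0.359, 0.012, 0, -1.224, -0.288], TCP at [0.243, -0.63, 0.227] pointing down, gripper open.
Joint ranges: [-3.07, 3.07], [-1.43, 2.12], [-1.02, 1.25], [-3.03, 1.67], [-3.05, -0], [-3.03, 3.03]. Speed limits (rad/s): [2.39, 2.39, 3.01, 3.14, 3.14, 3.14].

INTERFACE

Orientations are given as [roll, pitch, yaw] about the fixed x, y, z axes, in that order (R = Rz(yaw) Ry(pitch) Rx(roll)).
In Python, from station import get_state, grab_frame, get_calibration, job_done, grip_depth gives the robot as it stands. The module is installed in compiled form; this text tells all that it offers.
- The arm moves only by the shell command python3 -m crank 'ROWS' [FORCE]. ROWS is JSON, a list of rows, each an object with "turn": the turn, a rotation vector about the tool's x, y, z each as a share of 2 pi rad, from -1 to 1, a list of three; "slide": the shift along the tool's x, y, z each as a share of 0.5 m, from -1 to 1, a list of three; "fingers": the opening, from -1 (shut) to 1 (fully open). A call has 1 to 5 rows; each row is the pose to reach, as a shift and turn from the pose commanded when the call began, along the tool's axes at that moment, turning the shorter way round; what a row does not reach only later rows make up. A row lasts 1/12 s, in which the tool goes at most 41.7 mm and 7.16 degrees, less where a joint would pass 70% of its speed; a pose out of reach is approached as far as the arm can. A call with a number of a shift or a turn outside -1 to 1 is refused whole. A call with a gripper value outside its range is refused whole. The fingers move at their own pace and stop on an object; FORCE is the grip in N (left out, the last holds). Time passes only in rows, so rows that repeat a pose let the fingers close. It gives the time, the measured TCP pose, the force and the opening at its end, in the units of the state.
- get_state(): the state, without advancing time (a new reading comes with each control period).
- grab_frame(name): name is "scene" or "top"; returns the picture (480x640x3 uint8, red, green, blue); there is no depth.
- get_calibration(name): a dict with "K" (3x3 intrinsics, pixels), "dist" ([k1, k2, p1, p2, k3] as OpenCV has them; the pictures are not rectified), "pose" (4x4, takes a point from camera to world coordinates). Camera axes: x right, y up, looking along -z (the intrinsics and any distortion apply to the point x, -y, -z); pixel columns grow to the right and rows downward; lengths in m; the calibration is good to about 2 mm. A picture is of the moment at which its call begins. get_calibration takes no time and is no camera call.
- job_done(): hands the job in, once; it reports no verdict.
The state is a dict: "t": time; "q": joint angles; "qd": joint speeds; "joint_efforts": joint torques, N m; "eef_pos": TCP position; "ee_rot": TCP orientation; "force": force on the tool from outside, world axes, zero at the start; "moment": the same for the moment, N m; "width": finger opening in m.
Only numpy, scipy, OpenCV 4.12 (cv2) and the standard library are available. Lean on these libraries where they do the work, as an engineer would, in place of code of your own. Each camera call takes 0.05 s, during which the arm holds its last target.

## Working session

There is one attempt and no reset: what is moved stays moved. The work goes in short steps, Python scripts to look and compute and a shell command to move; the robot and the scene stay as the last step left them, time stands still between calls to the robot, and variables do not carry over. Pictures are saved under pics/ and viewed, and the job is handed in when it is done.

```bash
mkdir -p pics
python3 - <<'E'
from station import *
import cv2
s=get_state();print(s)
print(grip_depth if not callable(grip_depth) else grip_depth())
for n in("scene","top"):
    cv2.imwrite(f"pics/{n}0.png",grab_frame(n)[:,:,::-1]); c=get_calibration(n);print(n,c)
E
```

```text
{'t': 0.0, 'q': array([-9.14896293e-01,  3.59390186e-01,  1.10555066e-02, -3.50163924e-04,
       -1.22409576e+00, -2.88066486e-01]), 'qd': array([ 0.00022409, -0.00044446, -0.00043253, -0.00129462,  0.00093387,
        0.00084263]), 'joint_efforts': array([ 3.63186173e-04, -5.82717276e+01,  2.93063056e+01,  6.99750915e+00,
        7.07254512e-03, -1.53140181e-04]), 'eef_pos': array([ 0.24250289, -0.62940812,  0.22561909]), 'ee_rot': array([ 3.13993235e+00, -1.48683817e-04, -2.77387824e+00]), 'force': array([-0.05869789,  0.2278613 , -0.3153235 ]), 'moment': array([ 0.00632655, -0.01789849,  0.01527535]), 'width': 0.08783271039882252}
0.0188
scene {'K': array([[445.39935976,   0.        , 322.65606385],
       [  0.        , 445.39935976, 235.94716929],
       [  0.        ,   0.        ,   1.        ]]), 'dist': array([0.01099229, 0.        , 0.        , 0.        , 0.        ]), 'pose': array([[ 1.97811734e-02, -8.59790296e-01,  5.10264003e-01,
         1.00045379e+00],
       [ 9.99804279e-01,  1.68430902e-02, -1.03785028e-02,
        -4.91863945e-03],
       [ 3.28913396e-04,  5.10369433e-01,  8.59955193e-01,
         9.07336766e-01],
       [ 0.00000000e+00,  0.00000000e+00,  0.00000000e+00,
         1.00000000e+00]])}
top {'K': array([[549.85553278,   0.        , 318.57822196],
       [  0.        , 549.85553278, 243.34513659],
       [  0.        ,   0.        ,   1.        ]]), 'dist': array([-0.0354871,  0.       ,  0.       ,  0.       ,  0.       ]), 'pose': array([[ 0.00557905,  0.99402726, -0.10898936,  0.35258298],
       [-0.99997534,  0.00601058,  0.00363123, -0.01472923],
       [ 0.00426463,  0.10896641,  0.99403628,  1.59244754],
       [ 0.        ,  0.        ,  0.        ,  1.        ]])}
```

View pics/scene0.png

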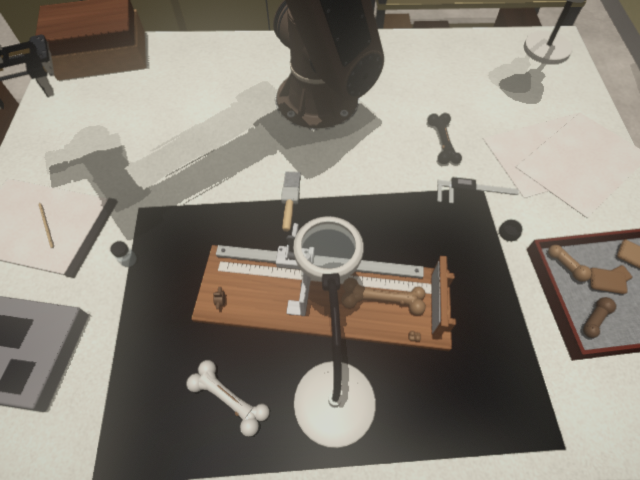

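View pics/top0.png

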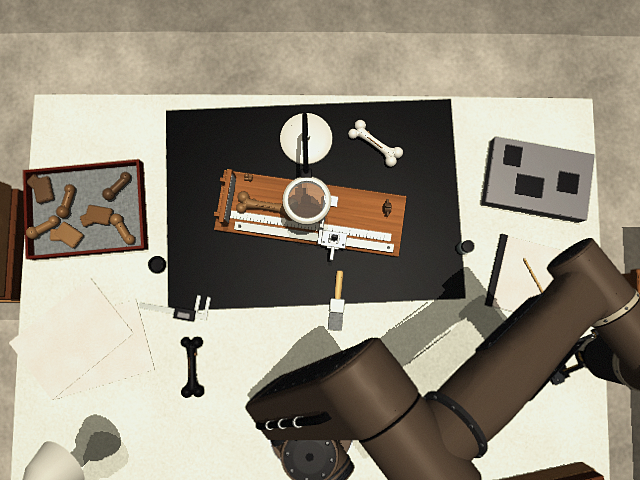

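Run:
```python
import cv2
a=cv2.imread("pics/top0.png")[155:275,200:420];cv2.imwrite("pics/topc.png",cv2.resize(a,(792,432),interpolation=cv2.INTER_CUBIC))
a=cv2.imread("pics/scene0.png")[210:360,180:470];cv2.imwrite("pics/scenec.png",cv2.resize(a,(798,413),interpolation=cv2.INTER_CUBIC))
```

```text
(no output)
```

View pics/topc.png

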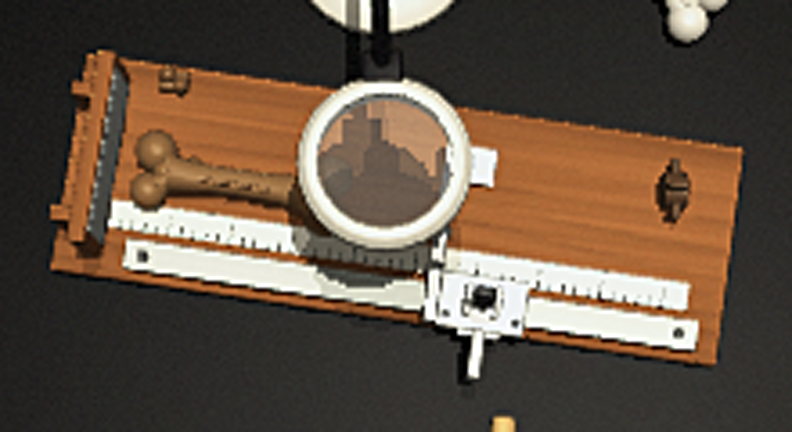

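View pics/scenec.png

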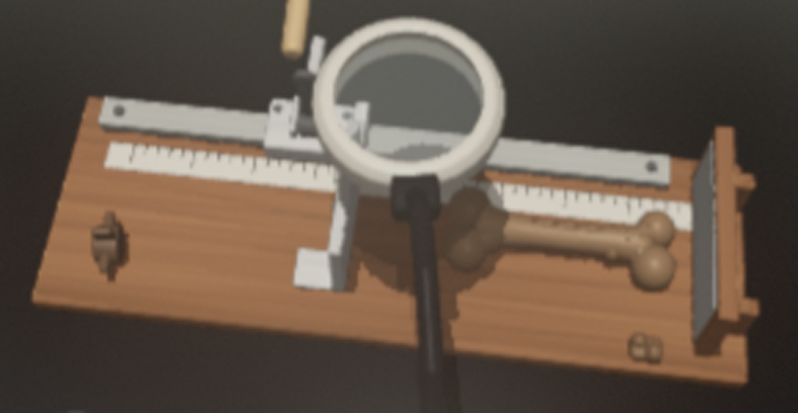

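```bash
cat > h.py <<'E'
import numpy as np,cv2
from station import *
from scipy.optimize import least_squares
C={n:get_calibration(n) for n in("scene","top")}
def proj(n,P):
    c=C[n];P=np.atleast_2d(P);M=np.linalg.inv(c["pose"]);p=P@M[:3,:3].T+M[:3,3];p=p*[1,-1,-1]
    return cv2.projectPoints(p,np.zeros(3),np.zeros(3),c["K"],c["dist"])[0].reshape(-1,2)
def ray(n,uv,z):
    c=C[n];x=cv2.undistortPoints(np.array([[uv]],float),c["K"],c["dist"])[0,0]
    d=c["pose"][:3,:3]@[x[0],-x[1],-1];o=c["pose"][:3,3];return o+d*(z-o[2])/d[2]
def b2w(v,P):
    P=np.atleast_2d(P);c,s=np.cos(v[2]),np.sin(v[2]);return np.c_[v[0]+c*P[:,0]-s*P[:,1],v[1]+s*P[:,0]+c*P[:,1],P[:,2]]
def w2b(v,P):
    P=np.atleast_2d(P)-[v[0],v[1],0];c,s=np.cos(v[2]),np.sin(v[2]);return np.c_[c*P[:,0]+s*P[:,1],-s*P[:,0]+c*P[:,1],P[:,2]]
E
python3 - <<'E'
from h import *
T=lambda x,y:(200+x/3.6-.36,155+y/3.6-.36)
S=lambda x,y:(180+x/2.752-.3,210+y/2.752-.3)
z=.018
obs=[("top",T(715,363),(-.09,-.27,z)),("top",T(742,148),(.09,-.27,z)),("top",T(52,270),(-.09,.27,z)),
("scene",S(92,97),(-.09,-.27,z)),("scene",S(33,302),(.09,-.27,z)),("scene",S(747,382),(.09,.27,z))]
f=lambda v:np.concatenate([proj(n,b2w(v,p))[0]-uv for n,uv,p in obs])
r=least_squares(f,[.5,0,-.1]);v=r.x;print(v,r.fun.round(1))
np.save("board.npy",v)
w=lambda n,uv,z:w2b(v,ray(n,uv,z))[0].round(4)
print("tab top end top",w("top",T(473,377),.081),"tab/saddle junction",w("top",T(479,332),.081))
print("tab top scene",w("scene",S(318,38),.081))
print("plate top outer corner",w("top",T(497,150),.1),w("top",T(495,186),.1))
print("plate scene",w("scene",S(298,250),.1),w("scene",S(330,250),.1))
print("saddle corners",w("top",T(441,327),.044),w("top",T(522,335),.044))
print("lever end",w("top",T(487,293),.118))
print("lamp",w("top",T(384,162),.23),ray("top",T(384,162),.23),w("scene",S(409,102),.215))
print("bone knuckle ends",w("top",T(133,190),.017),w("top",T(137,150),.017),w("scene",S(674,260),.017))
print("headface",w("top",T(97,240),.103),w("top",T(120,70),.103))
for k in range(4,13,2):
  for nm,p in(("tab",(-.113,-.185+k/100,.081)),): print(k,proj("top",b2w(v,p)),proj("scene",b2w(v,p)))
E
```

```text
[ 0.61616646  0.00616231 -0.13593073] [-0.3  0.4 -0.1 -0.8 -1.4 -0.1 -1.4 -0.5 -0.9 -0.5  0.9  0.1]
tab top end top [-0.1325 -0.0797  0.081 ] tab/saddle junction [-0.0975 -0.0794  0.081 ]
tab top scene [-0.1294 -0.0788  0.081 ]
plate top outer corner [ 0.0412 -0.0734  0.1   ] [ 0.0133 -0.0757  0.1   ]
plate scene [ 0.0589 -0.0641  0.1   ] [ 0.0563 -0.0417  0.1   ]
saddle corners [-0.0939 -0.0499  0.044 ] [-0.0912 -0.1138  0.044 ]
lever end [-0.0715 -0.0807  0.118 ]
lamp [-0.0045  0.005   0.23  ] [0.61235358 0.01177302 0.23      ] [-0.0048  0.0063  0.215 ]
bone knuckle ends [-0.0162  0.2118  0.017 ] [0.0167 0.2138 0.017 ] [-0.      0.2154  0.017 ]
headface [-0.0713  0.2182  0.103 ] [0.0615 0.2218 0.103 ]
4 [[355.44568923 255.72101729]] [[264.15686245 226.85609972]]
6 [[348.26860375 254.70066853]] [[273.19835531 227.76107001]]
8 [[341.09250755 253.68037231]] [[282.26042233 228.66806992]]
10 [[333.91766631 252.66016649]] [[291.34338405 229.57713131]]
12 [[326.74434521 251.64008887]] [[300.447565   230.48828644]]
```

```bash
cat >> h.py <<'E'
from scipy.spatial.transform import Rotation as Ro
V=np.load("board.npy")
def rot(tilt,flip=True):
    "tool z down, leaning so that it points tilt rad towards board +x; tool x = -board x (flip)"
    Rb=Ro.from_euler('z',V[2])
    R0=np.array([[-1,0,0],[0,1,0],[0,0,-1]],float).T if flip else np.diag([1,-1,-1.])
    return Rb*Ro.from_euler('y',-tilt)*Ro.from_matrix(R0)
def row(pb,tilt,pose=None,flip=True):
    "needed slide/turn shares from current measured pose to board point pb"
    s=get_state();p=s["eef_pos"];R=Ro.from_euler('xyz',s["ee_rot"])
    if pose is not None: p,R=pose
    t=b2w(V,pb)[0];Rt=rot(tilt,flip)
    print("slide",(R.inv().apply(t-p)/.5).round(4),"turn",((R.inv()*Rt).as_rotvec()/(2*np.pi)).round(4),"mm",np.linalg.norm(t-p)*1e3)
def where():
    s=get_state();R=Ro.from_euler('xyz',s["ee_rot"]).as_matrix()
    Rz=Ro.from_euler('z',-V[2])
    print("t",round(s["t"],2),"board mm",(w2b(V,s["eef_pos"])[0]*1e3).round(1),"zaxis(board)",Rz.apply(R[:,2]).round(3),"xaxis",Rz.apply(R[:,0]).round(3),"F(board)",Rz.apply(s["force"]).round(1),"q",s["q"].round(2),"w",round(s["width"],4))
E
python3 - <<'E'
from h import *
where();row((-.124,-.14,.15),0)
for n,uv in(("vial",(465,247)),("brush",(338,300))):print(n,ray("top",uv,.02),w2b(V,ray("top",uv,.02)))
print(rot(0).as_matrix().round(2))
E
```

```text
t 0.1 board mm [-284.1 -680.4  225.7] zaxis(board) [-0.001  0.001 -1.   ] xaxis [-0.876 -0.483  0.   ] F(board) [0.4 0.3 0. ] q [-0.91  0.36  0.01 -0.   -1.22 -0.29] w 0.0876
slide [-0.802   0.7919  0.1525] turn [ 0.0002 -0.0001  0.0802] mm 568.6618231986151
vial [ 0.51693709 -0.44301416  0.02      ] [[-0.03744501 -0.45847993  0.02      ]]
brush [ 0.36310045 -0.07665984  0.02      ] [[-0.2395082  -0.11635178  0.02      ]]
[[-0.99  0.14  0.  ]
 [ 0.14  0.99  0.  ]
 [ 0.    0.   -1.  ]]
```

```bash
python3 -m crank '[{"turn":[0,0,0.08],"slide":[-0.802,0.792,0.15],"fingers":-1},{"turn":[0,0,0.08],"slide":[-0.802,0.792,0.15],"fingers":-1},{"turn":[0,0,0.08],"slide":[-0.802,0.792,0.15],"fingers":-1},{"turn":[0,0,0.08],"slide":[-0.802,0.792,0.15],"fingers":-1},{"turn":[0,0,0.08],"slide":[-0.802,0.792,0.15],"fingers":-1}]' 20; python3 -c "
from h import *
where();row((-.124,-.14,.15),0)"
```

```text
t: 0.52
eef_pos: [0.3254, -0.4455, 0.1993]
ee_rot: [3.141, -0.0, 2.999]
force: [1.7, 0.7, -0.2]
width: 0.0597
t 0.52 board mm [-226.8 -486.9  199.3] zaxis(board) [-0.  0. -1.] xaxis [-1.     0.007  0.   ] F(board) [ 1.6  0.9 -0.2] q [-0.58  0.18 -0.3  -0.   -1.09 -1.13] w 0.0597
slide [-0.2011  0.6951  0.0987] turn [ 0.     -0.0001 -0.0011] mm 365.15547977362377
```

```bash
python3 -m crank '[{"turn":[0,0,-0.001],"slide":[-0.2,0.695,0.098],"fingers":-1},{"turn":[0,0,-0.001],"slide":[-0.2,0.695,0.098],"fingers":-1},{"turn":[0,0,-0.001],"slide":[-0.2,0.695,0.098],"fingers":-1},{"turn":[0,0,-0.001],"slide":[-0.2,0.695,0.098],"fingers":-1},{"turn":[0,0,-0.001],"slide":[-0.2,0.695,0.098],"fingers":-1}]' ; python3 -c "
from h import *
where();row((-.124,-.14,.15),0)"
```

```text
t: 0.93
eef_pos: [0.4088, -0.2562, 0.1717]
ee_rot: [3.141, 0.0, 3.013]
force: [0.7, -0.5, 0.1]
width: 0.0268
t 0.93 board mm [-169.9 -288.   171.7] zaxis(board) [ 0.  0. -1.] xaxis [-1.    -0.007 -0.   ] F(board) [ 0.7 -0.4  0.1] q [-0.15  0.09 -0.48 -0.   -1.01 -1.55] w 0.0268
slide [-0.0939  0.2954  0.0434] turn [0.     0.     0.0011] mm 156.51627958663036
```

```bash
python3 -m crank '[{"turn":[0,0,0.001],"slide":[-0.09,0.29,0.04],"fingers":-1},{"turn":[0,0,0.001],"slide":[-0.09,0.29,0.04],"fingers":-1},{"turn":[0,0,0.001],"slide":[-0.09,0.29,0.04],"fingers":-1},{"turn":[0,0,0.001],"slide":[-0.09,0.29,0.04],"fingers":-1},{"turn":[0,0,0.001],"slide":[-0.09,0.29,0.04],"fingers":-1}]'
python3 - <<'E'
from h import *
where();row((-.124,-.14,.045),0)
cv2.imwrite("pics/s1.png",grab_frame("scene")[:,:,::-1]);a=grab_frame("top")[:,:,::-1];cv2.imwrite("pics/t1.png",cv2.resize(a[150:330,200:440],None,fx=3,fy=3))
where()
E
```

```text
t: 1.35
eef_pos: [0.4735, -0.1164, 0.1512]
ee_rot: [3.141, -0.0, 3.011]
force: [-0.1, -0.1, -0.4]
width: 0.0007
t 1.35 board mm [-124.8 -140.8  151.2] zaxis(board) [-0.  0. -1.] xaxis [-1.    -0.005  0.   ] F(board) [-0.1 -0.1 -0.4] q [ 0.16  0.12 -0.5  -0.   -0.96 -1.86] w 0.0007
slide [-0.0016  0.0015  0.2125] turn [ 0.     -0.      0.0008] mm 106.24028774125773
t 1.45 board mm [-126.  -143.6  151.5] zaxis(board) [-0.001 -0.    -1.   ] xaxis [-1.    -0.004  0.001] F(board) [-0.8  0.3  0.1] q [ 0.16  0.11 -0.5  -0.   -0.96 -1.86] w 0.0005
```

View pics/t1.png

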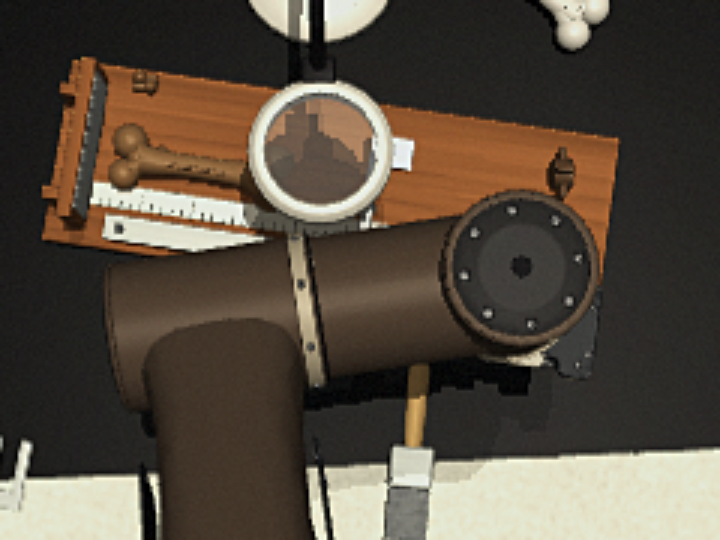

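View pics/s1.png

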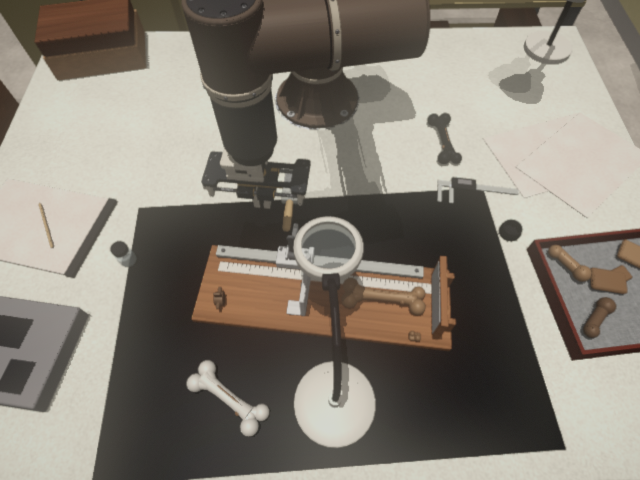

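Run:
```python
from h import *
where();row((-.116,-.14,.050),.3)
```

```text
t 1.45 board mm [-126.  -143.6  151.5] zaxis(board) [-0.001 -0.    -1.   ] xaxis [-1.    -0.004  0.001] F(board) [-0.8  0.3  0.1] q [ 0.16  0.11 -0.5  -0.   -0.96 -1.86] w 0.0005
slide [-0.0202  0.0072  0.203 ] turn [ 0.0001 -0.0479  0.0006] mm 102.04934252432311
```

```bash
python3 -m crank '[{"turn":[0,-0.024,0],"slide":[-0.01,0.004,0.07],"fingers":-1},{"turn":[0,-0.048,0],"slide":[-0.02,0.004,0.14],"fingers":-1},{"turn":[0,-0.048,0],"slide":[-0.02,0.004,0.203],"fingers":-1},{"turn":[0,-0.048,0],"slide":[-0.02,0.004,0.203],"fingers":-1},{"turn":[0,-0.048,0],"slide":[-0.02,0.004,0.203],"fingers":-1}]'
python3 - <<'E'
from h import *
where();row((-.116,-.11,.05),0.3)
a=grab_frame("scene")[:,:,::-1];cv2.imwrite("pics/s2.png",cv2.resize(a[130:330,180:460],None,fx=2.8,fy=2.8))
E
```

```text
t: 1.87
eef_pos: [0.4865, -0.1194, 0.0541]
ee_rot: [3.132, 0.302, 3.004]
force: [-0.2, -4.8, 1.2]
width: 0.0004
t 1.87 board mm [-111.4 -142.    54.1] zaxis(board) [ 0.298  0.009 -0.955] xaxis [-0.955  0.002 -0.298] F(board) [ 0.4 -4.8  1.2] q [ 0.16  0.12 -1.02  0.51 -0.16 -2.37] w 0.0004
slide [0.0113 0.0639 0.0057] turn [ 0.0015  0.0004 -0.0003] mm 32.559174917414985
```

View pics/s2.png

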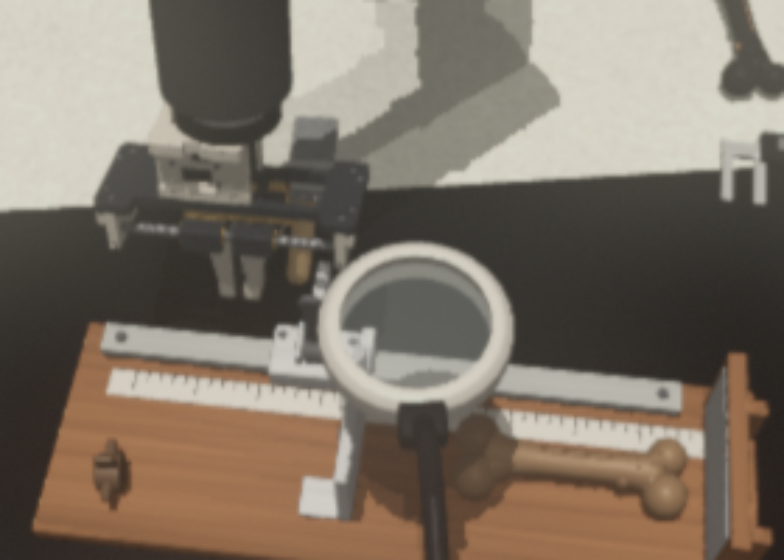

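```bash
cat > fk.py <<'E'
import numpy as np
from scipy.spatial.transform import Rotation as Ro
from scipy.optimize import least_squares
def fk(P,q):
    a,d,h,L1,e,L2,Lt,d2=P
    R1=Ro.from_euler('z',q[0]);R2=R1*Ro.from_euler('y',q[1]);R3=R2*Ro.from_euler('y',-q[2])
    R4=R3*Ro.from_euler('x',S[0]*q[3]);R5=R4*Ro.from_euler('y',-q[4]);R6=R5*Ro.from_euler('x',S[1]*q[5])
    el=R1.apply([a,d,h])+R2.apply([0,0,L1]);w=el+R3.apply([L2,d2,e]);p=w+R5.apply([Lt,0,0])
    return p,R6,w,el,R3
S=[1,1]
E
python3 - <<'E'
import fk; from fk import *
from station import get_state
s=get_state();print(s['q'],s['eef_pos'],s['ee_rot'])
D=[([-9.14896293e-01,3.59390186e-01,1.10555066e-02,-3.50163924e-04,-1.22409576,-2.88066486e-01],[.24250289,-.62940812,.22561909],[3.13993235,0,-2.77387824]),
(s['q'],s['eef_pos'],s['ee_rot']),
([-.58,.18,-.3,0,-1.09,-1.13],[.3254,-.4455,.1993],[3.141,0,2.999]),
([-.15,.09,-.48,0,-1.01,-1.55],[.4088,-.2562,.1717],[3.141,0,3.013]),
([.16,.12,-.5,0,-.96,-1.86],[.4735,-.1164,.1512],[3.141,0,3.011])]
for s0 in(1,-1):
 for s1 in(1,-1):
  fk.S[:]=[s0,s1]
  f=lambda P:np.concatenate([fk.fk(P,q)[0]-p for q,p,_ in D]+[(np.array(P)-[0,-.19,.4,.4,0,.4,.25,0])*.001])
  r=least_squares(f,[0,-.19,.4,.4,0,.4,.25,0])
  Rr=[fk.fk(r.x,q)[1].inv()*Ro.from_euler('xyz',e) for q,p,e in D]
  print(s0,s1,r.x.round(3),(r.fun*1e3).round(1)[:15],[ (Rr[0].inv()*x).magnitude().round(3) for x in Rr],Rr[0].as_matrix().round(2).tolist())
E
```

```text
[ 0.16384596  0.11973674 -1.01526686  0.51254979 -0.16304353 -2.363726  ] [ 0.4878023  -0.1192764   0.05479006] [3.13268094 0.30359908 3.00622859]Traceback (most recent call last):
  File "<stdin>", line 11, in <module>
AttributeError: 'function' object has no attribute 'S'
```

```bash
cat > fit.py <<'E'
import fk
import numpy as np
from fk import Ro,least_squares
from station import get_state
s=get_state()
D=[([-9.14896293e-01,3.59390186e-01,1.10555066e-02,-3.50163924e-04,-1.22409576,-2.88066486e-01],[.24250289,-.62940812,.22561909],[3.13993235,0,-2.77387824]),
(s['q'],s['eef_pos'],s['ee_rot']),
([-.58,.18,-.3,0,-1.09,-1.13],[.3254,-.4455,.1993],[3.141,0,2.999]),
([-.15,.09,-.48,0,-1.01,-1.55],[.4088,-.2562,.1717],[3.141,0,3.013]),
([.16,.12,-.5,0,-.96,-1.86],[.4735,-.1164,.1512],[3.141,0,3.011])]
for s0 in(1,-1):
 for s1 in(1,-1):
  fk.S[:]=[s0,s1]
  f=lambda P:np.concatenate([fk.fk(P,q)[0]-p for q,p,_ in D]+[(np.array(P)-[0,-.19,.4,.4,0,.4,.25,0])*.001])
  r=least_squares(f,[0,-.19,.4,.4,0,.4,.25,0])
  Rr=[fk.fk(r.x,q)[1].inv()*Ro.from_euler('xyz',e) for q,p,e in D]
  print(s0,s1,r.x.round(3),(r.fun*1e3).round(1)[:15],[ (Rr[0].inv()*x).magnitude().round(3) for x in Rr],Rr[0].as_matrix().round(2).tolist())
E
python3 fit.py
```

```text
Traceback (most recent call last):
  File "fit.py", line 17, in <module>
    print(s0,s1,r.x.round(3),(r.fun*1e3).round(1)[:15],[ (Rr[0].inv()*x).magnitude().round(3) for x in Rr],Rr[0].as_matrix().round(2).tolist())
                                                         ^^^^^^^^^^^^^^^^^^^^^^^^^^^^^^^^^
AttributeError: 'float' object has no attribute 'round'
```

```bash
sed -i 's/(Rr\[0\].inv()\*x).magnitude().round(3)/round((Rr[0].inv()*x).magnitude(),3)/' fit.py; python3 fit.py
```

```text
1 1 [ 0.083 -0.194 -0.1    0.697  0.078  0.307  0.313 -0.004] [ -7.8  -0.7 -17.5  -9.2  22.8  -6.5  -2.4  -3.    1.1  -0.5  -5.9   9.7
  10.6  -6.2  13.2] [0.0, 3.137, 1.687, 2.523, 3.138] [[0.0, -0.0, 1.0], [-0.84, 0.54, 0.0], [-0.54, -0.84, 0.0]]
1 -1 [ 0.083 -0.194 -0.1    0.697  0.078  0.307  0.313 -0.004] [ -7.8  -0.7 -17.5  -9.2  22.8  -6.5  -2.4  -3.    1.1  -0.5  -5.9   9.7
  10.6  -6.2  13.2] [0.0, 1.025, 0.004, 0.008, 0.009] [[0.0, -0.0, 1.0], [-1.0, 0.0, 0.0], [-0.0, -1.0, -0.0]]
-1 1 [ 0.076 -0.189  0.013  0.674  0.059  0.33   0.376  0.001] [  1.3   5.8 -14.8  -1.1 -20.3  -5.6   4.5   5.6   0.8   1.1   4.9   8.2
   6.6   4.3  11.3] [0.0, 2.132, 1.687, 2.523, 3.138] [[0.0, 0.0, 1.0], [-0.84, 0.54, 0.0], [-0.54, -0.84, 0.0]]
-1 -1 [ 0.076 -0.189  0.013  0.674  0.059  0.33   0.376  0.001] [  1.3   5.8 -14.8  -1.1 -20.3  -5.6   4.5   5.6   0.8   1.1   4.9   8.2
   6.6   4.3  11.3] [0.0, 0.0, 0.004, 0.009, 0.009] [[0.0, 0.0, 1.0], [-1.0, -0.0, 0.0], [0.0, -1.0, 0.0]]
```

```bash
cat >> h.py <<'E'
import json
def log():
    s=get_state();open("log.txt","a").write(json.dumps([list(map(float,s[k])) for k in("q","eef_pos","ee_rot")])+"\n")
E
python3 -c "
from h import *
log();row((-.122,-.14,.05),.15)"
```

```text
slide [0.0254 0.0033 0.0021] turn [0.0014 0.0244 0.0002] mm 12.861995608417939
```

```bash
python3 -m crank '[{"turn":[0.0014,0.0244,0],"slide":[0.025,0.003,0.002],"fingers":-1},{"turn":[0.0014,0.0244,0],"slide":[0.025,0.003,0.002],"fingers":-1},{"turn":[0.0014,0.0244,0],"slide":[0.025,0.003,0.002],"fingers":-1}]'
python3 - <<'E'
from h import *
where();log();row((-.122,-.11,.05),0.15)
E
```

```text
t: 2.17
eef_pos: [0.4716, -0.1161, 0.0486]
ee_rot: [-3.141, 0.136, 3.005]
force: [2.6, -0.3, 1.4]
width: 0.0005
t 2.17 board mm [-126.6 -140.8   48.6] zaxis(board) [ 0.136 -0.    -0.991] xaxis [-0.991  0.001 -0.136] F(board) [2.6 0.1 1.4] q [ 0.2   0.18 -0.77  0.1  -0.49 -1.99] w 0.0005
slide [-0.0095  0.0615 -0.0015] turn [-0.0001 -0.0022 -0.0001] mm 31.14037128290285
```

```bash
python3 -m crank '[{"turn":[0,-0.002,0],"slide":[-0.01,0.02,0],"fingers":-1},{"turn":[0,-0.002,0],"slide":[-0.01,0.04,0],"fingers":-1},{"turn":[0,-0.002,0],"slide":[-0.01,0.055,0],"fingers":-1},{"turn":[0,-0.002,0],"slide":[-0.01,0.065,0],"fingers":-1},{"turn":[0,-0.002,0],"slide":[-0.01,0.075,0],"fingers":-1}]'
python3 - <<'E'
from h import *
where();log()
E
python3 -m crank '[{"turn":[0,0,0],"slide":[0,0.01,0],"fingers":-1},{"turn":[0,0,0],"slide":[0,0.02,0],"fingers":-1},{"turn":[0,0,0],"slide":[0,0.03,0],"fingers":-1},{"turn":[0,0,0],"slide":[0,0.04,0],"fingers":-1}]'
python3 - <<'E'
from h import *
where();log()
E
```

```text
t: 2.58
eef_pos: [0.4814, -0.0813, 0.0492]
ee_rot: [-3.137, 0.154, 3.006]
force: [-0.2, 0.6, -0.5]
width: 0.0003
t 2.58 board mm [-121.7 -104.9   49.2] zaxis(board) [ 0.154 -0.005 -0.988] xaxis [-0.988 -0.001 -0.154] F(board) [-0.2  0.6 -0.5] q [ 0.29  0.17 -0.81  0.15 -0.46 -2.13] w 0.0003
t: 2.92
eef_pos: [0.4842, -0.0617, 0.0491]
ee_rot: [-3.136, 0.154, 3.006]
force: [1.0, -6.2, 1.6]
width: 0.0001
t 2.92 board mm [-121.6  -85.1   49.1] zaxis(board) [ 0.154 -0.006 -0.988] xaxis [-0.988 -0.001 -0.154] F(board) [ 1.8 -6.   1.6] q [ 0.33  0.17 -0.81  0.17 -0.45 -2.19] w 0.0001
```

```bash
for i in 1 2; do python3 -m crank '[{"turn":[0,0,0],"slide":[0,0.008,0],"fingers":-1},{"turn":[0,0,0],"slide":[0,0.016,0],"fingers":-1},{"turn":[0,0,0],"slide":[0,0.024,0],"fingers":-1},{"turn":[0,0,0],"slide":[0,0.032,0],"fingers":-1},{"turn":[0,0,0],"slide":[0,0.04,0],"fingers":-1}]'
python3 - <<'E'
from h import *
where();log()
E
done
python3 - <<'E'
from h import *
a=grab_frame("scene")[:,:,::-1];cv2.imwrite("pics/s3.png",cv2.resize(a[130:350,180:460],None,fx=2.7,fy=2.7))
a=grab_frame("top")[:,:,::-1];cv2.imwrite("pics/t3.png",cv2.resize(a[150:290,190:420],None,fx=3.4,fy=3.4))
where()
E
```

```text
t: 3.33
eef_pos: [0.487, -0.0419, 0.0491]
ee_rot: [-3.136, 0.154, 3.006]
force: [1.0, -5.8, 2.0]
width: 0.0
t 3.33 board mm [-121.5  -65.2   49.1] zaxis(board) [ 0.154 -0.005 -0.988] xaxis [-0.988 -0.001 -0.154] F(board) [ 1.8 -5.6  2. ] q [ 0.38  0.17 -0.82  0.18 -0.45 -2.25] w 0.0
t: 3.75
eef_pos: [0.4897, -0.0222, 0.049]
ee_rot: [-3.136, 0.155, 3.006]
force: [0.4, -6.2, 3.1]
width: 0.0004
t 3.75 board mm [-121.4  -45.2   49. ] zaxis(board) [ 0.154 -0.006 -0.988] xaxis [-0.988 -0.001 -0.154] F(board) [ 1.2 -6.1  3.1] q [ 0.42  0.18 -0.82  0.2  -0.45 -2.3 ] w 0.0004
t 3.85 board mm [-121.3  -44.7   49. ] zaxis(board) [ 0.154 -0.005 -0.988] xaxis [-0.988 -0.001 -0.154] F(board) [-0.7 -1.4  1. ] q [ 0.42  0.18 -0.82  0.2  -0.45 -2.3 ] w 0.0005
```

View pics/s3.png

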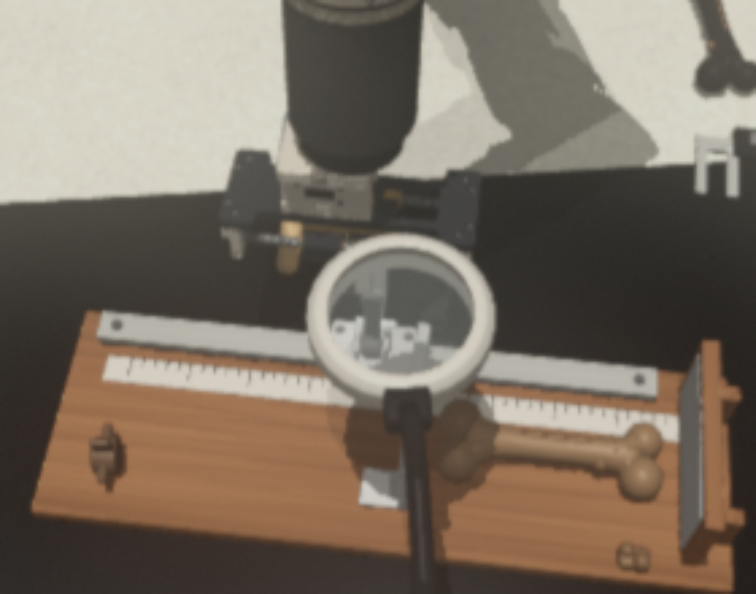

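View pics/t3.png

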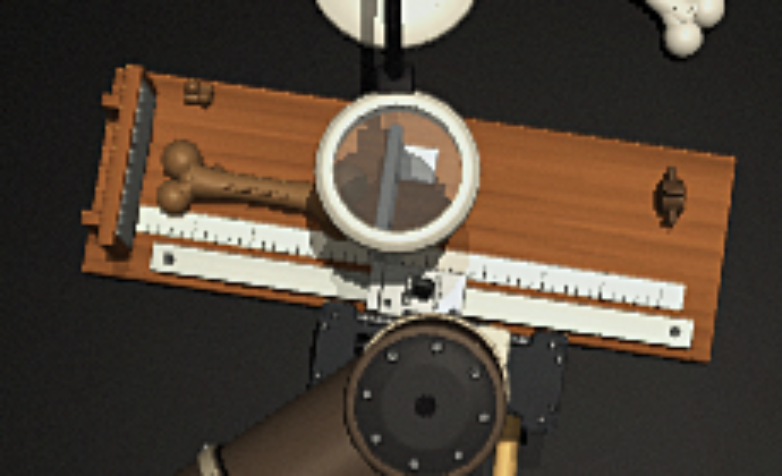

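Run:
```python
from h import *
g=lambda x,y,z:(w2b(V,ray("top",(190+x/3.4-.3,150+y/3.4-.3),z))[0]*1e3).round(1)
print("lever",g(424,287,.118),"saddle corners",g(465,275,.044),g(368,305,.044),"plate",g(400,125,.1),g(384,225,.1))
```

```text
lever [-74.2 -25.1 118. ] saddle corners [-50.1 -56.   44. ] [-86.5  20.5  44. ] plate [ 56.7  13.4 100. ] [-26.5  14.4 100. ]
```

```bash
for i in 1 2 3; do python3 -m crank '[{"turn":[0,0,0],"slide":[0,0.003,0],"fingers":-1},{"turn":[0,0,0],"slide":[0,0.006,0],"fingers":-1},{"turn":[0,0,0],"slide":[0,0.009,0],"fingers":-1},{"turn":[0,0,0],"slide":[0,0.012,0],"fingers":-1},{"turn":[0,0,0],"slide":[0,0.015,0],"fingers":-1}]' >/dev/null
python3 - <<'E'
from h import *
where();log()
E
done
```

```text
t 4.27 board mm [-121.3  -37.8   49. ] zaxis(board) [ 0.154 -0.005 -0.988] xaxis [-0.988 -0.001 -0.154] F(board) [ 0.3 -5.2  3. ] q [ 0.44  0.18 -0.82  0.2  -0.45 -2.32] w 0.0005
t 4.68 board mm [-121.3  -30.3   48.9] zaxis(board) [ 0.154 -0.005 -0.988] xaxis [-0.988 -0.001 -0.154] F(board) [ 0.  -5.8  2.8] q [ 0.45  0.18 -0.82  0.21 -0.46 -2.34] w 0.0005
t 5.1 board mm [-121.4  -23.    48.9] zaxis(board) [ 0.154 -0.006 -0.988] xaxis [-0.988 -0.001 -0.154] F(board) [ 1.4 -7.1  3. ] q [ 0.47  0.18 -0.82  0.21 -0.46 -2.36] w 0.0011
```

```bash
for i in 1 2 3; do python3 -m crank '[{"turn":[0,0,0],"slide":[0,0.002,0],"fingers":-1},{"turn":[0,0,0],"slide":[0,0.004,0],"fingers":-1},{"turn":[0,0,0],"slide":[0,0.006,0],"fingers":-1},{"turn":[0,0,0],"slide":[0,0.008,0],"fingers":-1}]' >/dev/null
python3 - <<'E'
from h import *
where();log()
E
done
python3 - <<'E'
from h import *
a=grab_frame("scene")[:,:,::-1];cv2.imwrite("pics/s4.png",cv2.resize(a[210:350,270:470],None,fx=4,fy=4))
E
```

```text
t 5.43 board mm [-121.3  -19.    48.9] zaxis(board) [ 0.154 -0.006 -0.988] xaxis [-0.988 -0.001 -0.154] F(board) [ 1.1 -6.9  3.8] q [ 0.48  0.18 -0.82  0.21 -0.46 -2.37] w 0.0004
t 5.77 board mm [-121.3  -15.    48.9] zaxis(board) [ 0.154 -0.006 -0.988] xaxis [-0.988 -0.001 -0.154] F(board) [ 1.3 -6.1  4.4] q [ 0.48  0.18 -0.82  0.21 -0.46 -2.38] w 0.0003
t 6.1 board mm [-121.7  -12.9   48.9] zaxis(board) [ 0.153 -0.008 -0.988] xaxis [-0.988  0.    -0.153] F(board) [ 12.7 -27.1   6.2] q [ 0.49  0.18 -0.82  0.22 -0.46 -2.39] w 0.0007
```

View pics/s4.png

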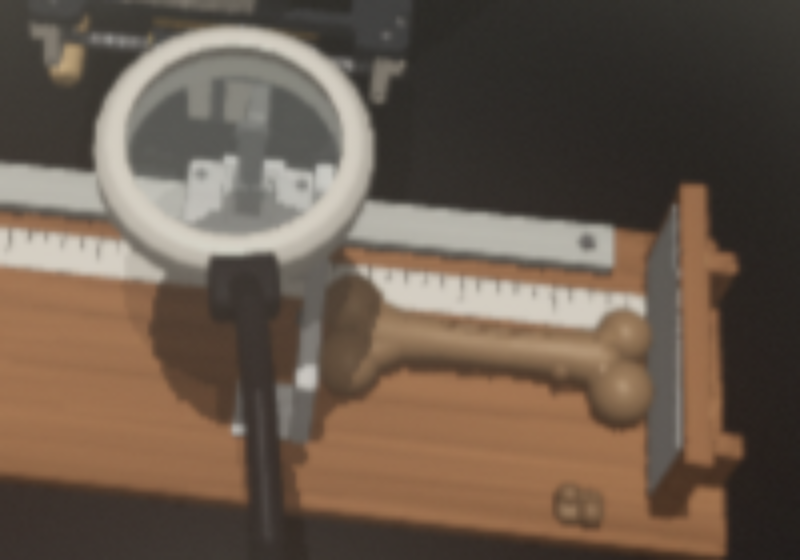

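```bash
python3 -c "
from h import *
where()"; python3 -m crank '[{"turn":[0,0,0],"slide":[0,-0.003,0],"fingers":-1},{"turn":[0,0,0],"slide":[0,-0.003,0],"fingers":-1}]' ;python3 -c "
from h import *
where()"
```

```text
t 6.15 board mm [-121.7  -13.1   48.9] zaxis(board) [ 0.152 -0.009 -0.988] xaxis [-0.988  0.    -0.152] F(board) [ 10.5 -22.4   5.2] q [ 0.49  0.18 -0.82  0.22 -0.46 -2.39] w 0.0005
t: 6.32
eef_pos: [0.494, 0.0093, 0.0489]
ee_rot: [-3.135, 0.154, 3.005]
force: [1.6, -12.6, 5.5]
width: 0.0002
t 6.32 board mm [-121.4  -13.4   48.9] zaxis(board) [ 0.154 -0.006 -0.988] xaxis [-0.988  0.    -0.154] F(board) [  3.3 -12.3   5.5] q [ 0.49  0.18 -0.82  0.22 -0.46 -2.38] w 0.0002
```

```bash
python3 -m crank '[{"turn":[0,0,0],"slide":[0,-0.002,0],"fingers":-1},{"turn":[0,0,0],"slide":[0,-0.01,0],"fingers":-1},{"turn":[0,0,0],"slide":[0,-0.04,0],"fingers":-1},{"turn":[0,0,0],"slide":[0,-0.1,0],"fingers":-1},{"turn":[0,0,0],"slide":[0,-0.1,0],"fingers":-1}]' ;python3 -c "
from h import *
where();log()
print(rot(.15).as_matrix()[:,2])"
cat > fit.py <<'E'
import fk,json
import numpy as np
from fk import Ro,least_squares
D=[json.loads(l) for l in open("log.txt")]+[[[-9.14896293e-01,3.59390186e-01,1.10555066e-02,-3.50163924e-04,-1.22409576,-2.88066486e-01],[.24250289,-.62940812,.22561909],[3.13993235,0,-2.77387824]]]*3+[
[[.16,.12,-.5,0,-.96,-1.86],[.4735,-.1164,.1512],[3.141,0,3.011]],[[-.15,.09,-.48,0,-1.01,-1.55],[.4088,-.2562,.1717],[3.141,0,3.013]]]
def fk2(P,q):
    a,d,h,L1,e,L2,Lt,d2,u,v,g=P
    R1=Ro.from_euler('z',q[0]);R2=R1*Ro.from_euler('y',q[1]);R3=R2*Ro.from_euler('y',-q[2])
    R4=R3*Ro.from_euler('x',-q[3]);R5=R4*Ro.from_euler('y',-q[4]);R6=R5*Ro.from_euler('x',-q[5])
    el=R1.apply([a,d,h])+R2.apply([g,0,L1]);w=el+R3.apply([L2,0,e])+R4.apply([0,d2,u]);p=w+R5.apply([Lt,0,v])
    return p,R6*Ro.from_matrix([[0,0,1],[-1,0,0],[0,-1,0]]),w,el
fk.fk2=fk2
P0=[0,0,.4,.4,0,.4,.25,-.19,0,0,0]
f=lambda P:np.concatenate([fk2(P,q)[0]-p for q,p,_ in D]+[(np.array(P)-P0)*.002])
r=least_squares(f,P0)
if __name__=="__main__":
  print(r.x.round(3));print((r.fun*1e3).round(1)[:-11].reshape(-1,3))
E
python3 fit.py
```

```text
t: 6.73
eef_pos: [0.4864, -0.041, 0.0486]
ee_rot: [-3.137, 0.154, 3.005]
force: [-0.6, -0.5, 0.5]
width: 0.0003
t 6.73 board mm [-122.2  -64.3   48.6] zaxis(board) [ 0.153 -0.005 -0.988] xaxis [-0.988  0.    -0.153] F(board) [-0.5 -0.6  0.5] q [ 0.38  0.17 -0.82  0.18 -0.45 -2.25] w 0.0003
[ 0.14805966 -0.02025074 -0.98877108]
[-0.01  -0.     0.213  0.593 -0.004  0.467  0.377 -0.191  0.003 -0.003
  0.014]
[[ 0.1 -0.3  0. ]
 [ 0.1  0.1  0. ]
 [ 0.1  0.1  0. ]
 [ 0.1  0.1  0. ]
 [ 0.   0.1  0. ]
 [-0.   0.1  0. ]
 [-0.   0.  -0. ]
 [-0.1  0.  -0. ]
 [-0.1  0.  -0. ]
 [-0.1  0.  -0. ]
 [-0.1  0.  -0. ]
 [-0.1  0.  -0. ]
 [ 0.   0.1  0. ]
 [ 0.1  0.   0. ]
 [ 0.1  0.   0. ]
 [ 0.1  0.   0. ]
 [-0.9 -1.5 -0.6]
 [ 0.9  0.4  0.5]]
```

```bash
cat > plan.py <<'E'
import numpy as np
from fit import fk2,r
from fk import Ro,least_squares
from h import V,b2w
P=r.x
lo=np.array([-3.07,-1.43,-1.02,-3.03,-3.05,-3.03])+.03;hi=np.array([3.07,2.12,1.25,1.67,0,3.03])-.03
LAMP=np.array([-.0047,.0055])
def surf():
    pts=[]
    for z in np.linspace(-.066,-.166,6):
        for a in np.linspace(-1,1,9):
            pts+=[[.039,a*.0965,z],[-.039,a*.0965,z]]
        for a in np.linspace(-1,1,5): pts+=[[a*.039,.0965,z],[a*.039,-.0965,z]]
    for z in (-.066,):
        for a in np.linspace(-1,1,5):
            for b in np.linspace(-1,1,11): pts.append([a*.039,b*.0965,z])
    for z in np.linspace(-.166,-.42,14):
        for t in np.linspace(0,2*np.pi,16,endpoint=False): pts.append([.06*np.cos(t),.06*np.sin(t),z])
    for z in np.linspace(0,-.066,7):
        for a in(-.0095,.0095):
            for b in(-.014,.014): pts.append([a,b,z])
    return np.array(pts)
SP=surf()
def box(p,c0,c1):
    d=np.maximum(np.maximum(c0-p,p-c1),0);return np.linalg.norm(d,axis=1)
def clear(pb,Rb,ys):
    p=pb+Rb.apply(SP)
    rr=np.linalg.norm(p[:,:2]-LAMP,axis=1)
    dl=np.hypot(np.maximum(rr-.062,0),np.maximum(np.maximum(.2-p[:,2],p[:,2]-.23),0))
    # gooseneck approx: from ring +x rim up to .287
    pl=np.minimum(box(p,[-.05,ys+.035,.022],[.058,ys+.045,.1]),box(p,[-.09,ys+.035,.022],[-.05,ys+.045,.056]))
    tab=box(p,[-.132,ys-.005,.031],[-.094,ys+.005,.081])
    sad=box(p,[-.092,ys-.035,.0],[-.048,ys+.035,.046]); sad=np.minimum(sad,box(p,[-.08,ys-.012,.04],[-.06,ys+.012,.06]))
    flo=p[:,2]-.02
    return dict(lamp=dl.min(),plate=pl.min(),tab=tab.min(),sad=sad.min(),flo=flo.min())
def tool(phi,az,roll):
    z=np.array([np.sin(phi)*np.cos(az),np.sin(phi)*np.sin(az),-np.cos(phi)])
    y=np.cross([0,0,1],z);y/=np.linalg.norm(y)   # horizontal
    x=np.cross(y,z);return Ro.from_matrix(np.c_[x,y,z])*Ro.from_euler('z',roll)
Rb=Ro.from_euler('z',V[2])
def tcp_for(contact,R):
    C=R.apply(np.array([[a,b,0] for a in(-.0095,.0095) for b in(-.014,.014)]))
    i=np.argsort(C[:,2]);low=C[i[:2]].mean(0) if C[i[1],2]-C[i[0],2]<.003 else C[i[0]]
    return contact-low
def ik(pb,R,seeds):
    t=b2w(V,pb)[0];Rt=Rb*R;best=None
    for s in seeds:
        f=lambda q:(lambda o:np.r_[(o[0]-t)*10,(Rt.inv()*o[1]).as_rotvec()])(fk2(P,q))
        k=least_squares(f,np.clip(s,lo+.01,hi-.01),bounds=(lo,hi),max_nfev=60)
        e=np.abs(k.fun).max()
        if best is None or e<best[0]: best=(e,k.x)
        if e<1e-3: break
    return best
E
cat > run1.py <<'E'
from plan import *
ys=.006
seeds=[[.38,.17,-.82,.18,-.45,-2.25],[.38,.17,-.82,-1.5,-.6,-1.0],[.38,.17,-.82,-2.8,-.6,.6],[.2,.3,-.6,1.2,-.6,-2.5]]
res=[]
for phi in(.5,.6,.7,.8,.9,1.0):
  for az in np.radians([-60,-40,-20,0,20,40,60]):
    for roll in(0,np.pi/2,np.pi,-np.pi/2):
      R=tool(phi,az,roll)
      best=None
      for cx in(-.04,-.03,-.02):
        pb=tcp_for(np.array([cx,ys,.058]),R);c=clear(pb,R,ys);m=min(c.values())
        m=min(m, c['sad']+.004)
        if best is None or m>best[0]: best=(m,cx,pb,c)
      if best[0]>.004: 
        e,q=ik(best[2],R,seeds)
        if e<2e-3: res.append((best[0],phi,round(np.degrees(az)),round(np.degrees(roll)),best[1],q.round(2),{k:round(v*1e3) for k,v in best[3].items()}))
res.sort(key=lambda x:-x[0])
for x in res[:20]:print(x)
print(len(res))
E
time python3 run1.py
```

```text
(np.float64(0.013361257294605293), 0.8, 60, 0, -0.03, array([-0.23,  0.37, -0.34, -1.09, -0.83,  0.34]), {'lamp': 21, 'plate': 17, 'tab': 15, 'sad': 13, 'flo': 38})
(np.float64(0.013361257294605293), 0.8, 60, 180, -0.03, array([-0.23,  0.37, -0.34, -1.09, -0.83, -2.8 ]), {'lamp': 21, 'plate': 17, 'tab': 15, 'sad': 13, 'flo': 38})
(np.float64(0.012119571399768214), 0.9, 60, 0, -0.03, array([-0.33,  0.41, -0.34, -1.21, -0.92,  0.51]), {'lamp': 32, 'plate': 18, 'tab': 12, 'sad': 13, 'flo': 38})
(np.float64(0.012119571399768206), 0.9, 60, 180, -0.03, array([-0.33,  0.41, -0.34, -1.21, -0.92, -2.63]), {'lamp': 32, 'plate': 18, 'tab': 12, 'sad': 13, 'flo': 38})
(np.float64(0.010110154149123793), 1.0, 60, 0, -0.03, array([-0.41,  0.47, -0.34, -1.3 , -1.01,  0.66]), {'lamp': 45, 'plate': 19, 'tab': 10, 'sad': 13, 'flo': 38})
(np.float64(0.010110154149123791), 1.0, 60, 180, -0.03, array([-0.41,  0.47, -0.34, -1.3 , -1.01, -2.48]), {'lamp': 45, 'plate': 19, 'tab': 10, 'sad': 13, 'flo': 38})
(np.float64(0.008475162587264343), 0.7, 40, 0, -0.04, array([-0.02,  0.24, -0.49, -1.02, -0.43, -0.12]),
[... 223 characters left out ...]
(np.float64(0.007739512484331838), 0.7, 60, 180, -0.04, array([-0.13,  0.32, -0.36, -0.96, -0.75, -2.98]), {'lamp': 12, 'plate': 15, 'tab': 17, 'sad': 8, 'flo': 38})
(np.float64(0.006367484342846518), 0.8, 0, 0, -0.02, array([-0.36,  0.26, -0.8 , -2.61, -0.31,  1.21]), {'lamp': 22, 'plate': 15, 'tab': 6, 'sad': 24, 'flo': 38})
(np.float64(0.006367484342846518), 0.8, 0, 180, -0.02, array([-0.36,  0.26, -0.8 , -2.61, -0.31, -1.93]), {'lamp': 22, 'plate': 15, 'tab': 6, 'sad': 24, 'flo': 38})
(np.float64(0.005138185805146725), 0.6, 40, 0, -0.04, array([ 0.12,  0.22, -0.52, -0.74, -0.36, -0.49]), {'lamp': 5, 'plate': 14, 'tab': 15, 'sad': 9, 'flo': 38})
12
real	0m9.829s
user	0m9.612s
sys	0m0.169s
```

```bash
cat > run2.py <<'E'
from plan import *
from station import get_state
ys=.006
R=tool(.8,np.radians(60),0)
F=R.apply(np.array([[a,b,0] for a in(-.0095,.0095) for b in(-.014,.014)]))
H=np.array([-.07,ys,.0522])
def tcp(th,rad,gap):
    n=np.array([-np.cos(th),0,np.sin(th)]);u=np.array([np.sin(th),0,np.cos(th)])
    d=F@n;i=np.argsort(d);c=F[i[0]] if d[i[1]]-d[i[0]]>.003 else F[i[:2]].mean(0)
    p=H+rad*u+(.006+gap)*n-c; return p,n,u
q=get_state()['q'];print("body rot start")
path=[(-.5,.04,.02),(-.3,.04,.004),(0,.04,0),(.3,.04,0),(.6,.04,0),(.9,.04,0),(1.2,.04,0),(1.4,.04,0),(1.57,.04,0)]
for th,rad,g in path[::-1]:
    p,n,u=tcp(th,rad,g)
    seeds=[[-.23,.37,-.34,-1.09,-.83,.34]] if th>1.5 else [qq]
    e,qq=ik(p,R,seeds)
    S=p+R.apply(SP[:-28]);m=(abs(S[:,1]-ys)<.015)&((S-H)@u<.078)
    lev=((S-H)@n)[m].min()-.006 if m.any() else 9
    print(th,(p*1e3).round(1),"err",round(e,4),qq.round(2),{k:round(v*1e3) for k,v in clear(p,R,ys).items()},"lever-body",round(lev*1e3))
# corner choice
E
python3 run2.py
```

```text
body rot start
1.57 [-26.7  11.7  65. ] err 0.0 [-0.23  0.37 -0.34 -1.09 -0.83  0.34] {'lamp': 20, 'plate': 17, 'tab': 15, 'sad': 14, 'flo': 38} lever-body 25
1.4 [-40.4  18.7  71.7] err 0.0 [-0.22  0.34 -0.36 -1.09 -0.82  0.33] {'lamp': 15, 'plate': 10, 'tab': 16, 'sad': 7, 'flo': 45} lever-body 44
1.2 [-43.7  18.7  79.1] err 0.0 [-0.22  0.32 -0.37 -1.09 -0.82  0.32] {'lamp': 11, 'plate': 10, 'tab': 23, 'sad': 12, 'flo': 52} lever-body 64
0.9 [-51.2  18.7  88.6] err 0.0 [-0.22  0.3  -0.38 -1.07 -0.83  0.3 ] {'lamp': 10, 'plate': 14, 'tab': 25, 'sad': 22, 'flo': 62} lever-body 75
0.6 [-64.5  13.   88.6] err 0.0 [-0.23  0.28 -0.4  -1.08 -0.84  0.32] {'lamp': 14, 'plate': 28, 'tab': 13, 'sad': 22, 'flo': 62} lever-body 72
0.3 [-76.   13.   92.2] err 0.0 [-0.24  0.26 -0.42 -1.08 -0.84  0.32] {'lamp': 17, 'plate': 31, 'tab': 6, 'sad': 25, 'flo': 65} lever-body 80
0 [-91.4   7.3  85.4] err 0.0 [-0.26  0.26 -0.45 -1.09 -0.84  0.36] {'lamp': 30, 'plate': 43, 'tab': 0, 'sad': 19, 'flo': 59} lever-body 113
-0.3 [-106.8    7.3   80.6] err 0.0 [-0.27  0.25 -0.48 -1.1  -0.84  0.39] {'lamp': 39, 'plate': 46, 'tab': 0, 'sad': 23, 'flo': 54} lever-body 9000
-0.5 [-127.4    7.3   68. ] err 0.0 [-0.29  0.26 -0.52 -1.13 -0.83  0.45] {'lamp': 55, 'plate': 45, 'tab': 0, 'sad': 31, 'flo': 41} lever-body 9000
```

```bash
cat > run3.py <<'E'
from plan import *
import sys
ys=.006
H=np.array([-.07,ys,.0522])
for phi in(.85,.95):
  R=tool(phi,np.radians(60),0)
  F=R.apply(np.array([[a,b,0] for a in(-.0095,.0095) for b in np.linspace(-.014,.014,5)]))
  print("phi",phi);qq=None
  for th,rad in [(1.57,.04),(1.4,.04),(1.2,.04),(.9,.042),(.6,.046),(.3,.052),(0,.056),(-.2,.056),(-.6,.056)]:
    n=np.array([-np.cos(th),0,np.sin(th)]);u=np.array([np.sin(th),0,np.cos(th)])
    # only points over lever width
    y=.010
    m=abs(F[:,1]+y-ys)<.008
    c=F[m][np.argmin(F[m]@n)]
    p=H+rad*u+.006*n-c;p[1]=y
    e,qq=ik(p,R,[[-.23,.37,-.34,-1.09,-.83,.34]] if qq is None else [qq])
    S=p+R.apply(SP[:-28]);mm=(abs(S[:,1]-ys)<.015)&((S-H)@u<.078)
    lev=((S-H)@n)[mm].min()-.006 if mm.any() else 9
    print(th,(p*1e3).round(1),"err",round(e,4),qq.round(2),{k:round(v*1e3) for k,v in clear(p,R,ys).items()},"lever-body",round(lev*1e3))
E
python3 run3.py
```

```text
phi 0.85
1.57 [-32.9  10.   65.4] err 0.0 [-0.29  0.38 -0.35 -1.15 -0.87  0.44] {'lamp': 28, 'plate': 19, 'tab': 15, 'sad': 9, 'flo': 38} lever-body 21
1.4 [-34.5  10.   72. ] err 0.0 [-0.29  0.37 -0.35 -1.15 -0.88  0.42] {'lamp': 24, 'plate': 19, 'tab': 20, 'sad': 11, 'flo': 45} lever-body 42
1.2 [-37.8  10.   79.4] err 0.0 [-0.28  0.35 -0.35 -1.14 -0.88  0.41] {'lamp': 21, 'plate': 19, 'tab': 24, 'sad': 14, 'flo': 52} lever-body 65
0.9 [-43.8  10.   90.1] err 0.0 [-0.28  0.33 -0.36 -1.13 -0.88  0.38] {'lamp': 14, 'plate': 19, 'tab': 32, 'sad': 23, 'flo': 63} lever-body 82
0.6 [-64.2  10.   86.4] err 0.0 [-0.29  0.31 -0.4  -1.14 -0.88  0.42] {'lamp': 23, 'plate': 30, 'tab': 12, 'sad': 19, 'flo': 59} lever-body 73
0.3 [-75.6  10.   96.5] err 0.0 [-0.29  0.28 -0.42 -1.13 -0.89  0.4 ] {'lamp': 20, 'plate': 34, 'tab': 9, 'sad': 29, 'flo': 69} lever-body 95
0 [-91.3  10.  101.1] err 0.0 [-0.3   0.25 -0.44 -1.13 -0.89  0.4 ] {'lamp': 21, 'plate': 42, 'tab': 13, 'sad': 34, 'flo': 74} lever-body 113
-0.2 [-102.3   10.    98.8] err 0.0 [-0.31  0.25 -0.46 -1.13 -0.89  0.42] {'lamp': 27, 'plat
[... 808 characters left out ...]
 err 0.0 [-0.38  0.34 -0.39 -1.22 -0.98  0.53] {'lamp': 19, 'plate': 28, 'tab': 24, 'sad': 34, 'flo': 74} lever-body 88
0.3 [-75.3  10.   95.9] err 0.0 [-0.39  0.34 -0.42 -1.23 -0.98  0.57] {'lamp': 28, 'plate': 35, 'tab': 8, 'sad': 28, 'flo': 68} lever-body 80
0 [-90.9  10.  100.5] err 0.0 [-0.4   0.31 -0.45 -1.23 -0.99  0.57] {'lamp': 30, 'plate': 43, 'tab': 12, 'sad': 33, 'flo': 73} lever-body 114
-0.2 [-101.9   10.    98.2] err 0.0 [-0.41  0.31 -0.47 -1.23 -0.99  0.59] {'lamp': 35, 'plate': 50, 'tab': 10, 'sad': 33, 'flo': 70} lever-body 9000
-0.6 [-121.5   10.    87.3] err 0.0 [-0.43  0.32 -0.51 -1.25 -0.99  0.65] {'lamp': 49, 'plate': 54, 'tab': 3, 'sad': 38, 'flo': 60} lever-body 9000
```

```bash
cat > run4.py <<'E'
from plan import *
from h import *
from scipy.spatial.transform import Slerp
s=get_state();Rc=Ro.from_euler('xyz',s["ee_rot"]);p0=w2b(V,s["eef_pos"])[0]
R=tool(.87,np.radians(60),0);Rt=Rb*R
sl=Slerp([0,1],Ro.concatenate([Rc,Rt]));print("total",np.degrees((Rc.inv()*Rt).magnitude()))
q=s["q"];p1=np.array([-.17,-.06,.15])
for k in np.linspace(0,1,11):
    p=p0+(p1-p0)*k
    e,qn=ik(p,Rb.inv()*sl(k),[q]);print(round(k,1),(p*1e3).round(),round(e,4),qn.round(2));q=qn
e,q=ik(np.array([-.033,.01,.065]),R,[q]);o=fk2(P,q);R3=Ro.from_euler('z',q[0])*Ro.from_euler('y',q[1]-q[2]);R4=R3*Ro.from_euler('x',-q[3])
print("wrist,forearm end,elbow (board)",w2b(V,o[2]).round(3),w2b(V,o[2]-R4.apply([0,P[7],0])).round(3),w2b(V,o[3]).round(3))
print("turn to stage",((Rc.inv()*Rt).as_rotvec()/(2*np.pi)).round(4),"slide",(Rc.inv().apply(b2w(V,p1)[0]-s["eef_pos"])/.5).round(4))
E
python3 run4.py
```

```text
total 71.72178684816859
0.0 [-122.  -64.   49.] 0.0 [ 0.38  0.17 -0.82  0.18 -0.45 -2.25]
0.1 [-127.  -64.   59.] 0.0 [ 0.37  0.12 -0.87  0.16 -0.38 -2.13]
0.2 [-132.  -63.   69.] 0.0 [ 0.35  0.07 -0.89  0.09 -0.32 -1.94]
0.3 [-137.  -63.   79.] 0.0 [ 0.32  0.03 -0.86 -0.07 -0.31 -1.67]
0.4 [-141.  -63.   89.] 0.0 [ 0.24  0.   -0.8  -0.29 -0.35 -1.29]
0.5 [-146.  -62.   99.] 0.0 [ 0.11 -0.01 -0.72 -0.53 -0.44 -0.88]
0.6 [-151.  -62.  109.] 0.0 [-0.05 -0.   -0.65 -0.72 -0.56 -0.51]
0.7 [-156.  -61.  120.] 0.0 [-0.2   0.01 -0.6  -0.85 -0.7  -0.2 ]
0.8 [-160.  -61.  130.] 0.0 [-0.32  0.04 -0.57 -0.94 -0.83  0.05]
0.9 [-165.  -60.  140.] 0.0 [-0.42  0.08 -0.53 -1.   -0.96  0.26]
1.0 [-170.  -60.  150.] 0.0 [-0.5   0.12 -0.5  -1.03 -1.08  0.43]
wrist,forearm end,elbow (board) [[-0.175 -0.242  0.307]] [[-0.045 -0.191  0.438]] [[-0.382 -0.129  0.755]]
turn to stage [-0.084  -0.1036 -0.148 ] slide [ 0.0634  0.0075 -0.2151]
```

```bash
python3 -m crank '[{"turn":[-0.0084,-0.0104,-0.0148],"slide":[0.01,0.001,-0.04],"fingers":-1},{"turn":[-0.0168,-0.0207,-0.0296],"slide":[0.02,0.002,-0.08],"fingers":-1},{"turn":[-0.0252,-0.0311,-0.0444],"slide":[0.03,0.003,-0.12],"fingers":-1},{"turn":[-0.0336,-0.0414,-0.0592],"slide":[0.04,0.004,-0.16],"fingers":-1},{"turn":[-0.042,-0.0518,-0.074],"slide":[0.05,0.005,-0.2],"fingers":-1}]'
cat >> h.py <<'E'
def row2(pb,phi=.87,az=60):
    from plan import tool,Rb
    s=get_state();p=s["eef_pos"];R=Ro.from_euler('xyz',s["ee_rot"]);Rt=Rb*tool(phi,np.radians(az),0)
    for x in np.atleast_2d(pb):
        t=b2w(V,x)[0];print("to",x,"slide",(R.inv().apply(t-p)/.5).round(4),"turn",((R.inv()*Rt).as_rotvec()/(2*np.pi)).round(4),"mm",round(np.linalg.norm(t-p)*1e3),"deg",round(np.degrees((R.inv()*Rt).magnitude()),1))
E
python3 -c "
from h import *
where();log();row2((-.17,-.06,.15))"
```

```text
t: 7.15
eef_pos: [0.451, -0.0321, 0.1349]
ee_rot: [3.04, 0.444, -2.888]
force: [-0.1, -2.2, -0.8]
width: 0.0002
t 7.15 board mm [-158.4  -60.2  134.9] zaxis(board) [ 0.357  0.256 -0.898] xaxis [-0.836 -0.343 -0.43 ] F(board) [ 0.2 -2.2 -0.8] q [ 0.27 -0.12 -0.8  -0.21 -0.46 -1.4 ] w 0.0002
to [-0.17 -0.06  0.15] slide [ 0.0062  0.0129 -0.0352] turn [-0.0489 -0.0608 -0.0865] mm 19 deg 41.9
```

```bash
python3 -m crank '[{"turn":[-0.008,-0.01,-0.0144],"slide":[0.001,0.002,-0.006],"fingers":-1},{"turn":[-0.016,-0.02,-0.0288],"slide":[0.002,0.004,-0.012],"fingers":-1},{"turn":[-0.024,-0.03,-0.0432],"slide":[0.003,0.006,-0.018],"fingers":-1},{"turn":[-0.032,-0.04,-0.0576],"slide":[0.004,0.008,-0.024],"fingers":-1},{"turn":[-0.04,-0.05,-0.072],"slide":[0.005,0.01,-0.03],"fingers":-1}]'
python3 -c "
from h import *
where();log();row2((-.17,-.06,.15))"
```

```text
t: 7.57
eef_pos: [0.441, -0.0327, 0.1432]
ee_rot: [3.029, 0.606, -2.651]
force: [-0.7, -0.5, -1.3]
width: 0.0005
t 7.57 board mm [-168.3  -62.3  143.2] zaxis(board) [ 0.393  0.423 -0.816] xaxis [-0.666 -0.482 -0.57 ] F(board) [-0.6 -0.6 -1.3] q [-0.09 -0.08 -0.62 -0.7  -0.68 -0.48] w 0.0005
to [-0.17 -0.06  0.15] slide [-0.0078  0.0069 -0.0106] turn [-0.0275 -0.0384 -0.0518] mm 7 deg 25.2
```

```bash
python3 -m crank '[{"turn":[-0.007,-0.01,-0.014],"slide":[-0.002,0.002,-0.003],"fingers":-1},{"turn":[-0.014,-0.02,-0.027],"slide":[-0.004,0.004,-0.006],"fingers":-1},{"turn":[-0.021,-0.029,-0.039],"slide":[-0.006,0.006,-0.01],"fingers":-1},{"turn":[-0.0275,-0.0384,-0.0518],"slide":[-0.008,0.007,-0.01],"fingers":-1},{"turn":[-0.0275,-0.0384,-0.0518],"slide":[-0.008,0.007,-0.01],"fingers":-1}]'
python3 - <<'E'
from h import *
where();log();row2([(-.17,-.06,.15),(-.13,.01,.125),(-.115,.01,.112)])
a=grab_frame("scene")[:,:,::-1];cv2.imwrite("pics/s5.png",cv2.resize(a[60:350,150:470],None,fx=2.4,fy=2.05))
a=grab_frame("top")[:,:,::-1];cv2.imwrite("pics/t5.png",cv2.resize(a[150:290,190:420],None,fx=3.4,fy=3.4))
E
```

```text
t: 7.98
eef_pos: [0.4403, -0.0312, 0.1503]
ee_rot: [-3.137, 0.871, -2.228]
force: [0.3, 0.6, -0.4]
width: 0.0005
t 7.98 board mm [-169.2  -60.8  150.3] zaxis(board) [ 0.385  0.661 -0.644] xaxis [-0.32  -0.558 -0.765] F(board) [ 0.2  0.6 -0.4] q [-0.51  0.12 -0.5  -1.03 -1.08  0.43] w 0.0005
to [-0.17 -0.06  0.15] slide [0.     0.0022 0.0008] turn [-0.0004  0.0002  0.0003] mm 1 deg 0.2
to [-0.13   0.01   0.125] slide [-0.0656  0.0032  0.1563] turn [-0.0004  0.0002  0.0003] mm 85 deg 0.2
to [-0.115  0.01   0.112] slide [-0.0553 -0.0227  0.1846] turn [-0.0004  0.0002  0.0003] mm 97 deg 0.2
```

View pics/s5.png

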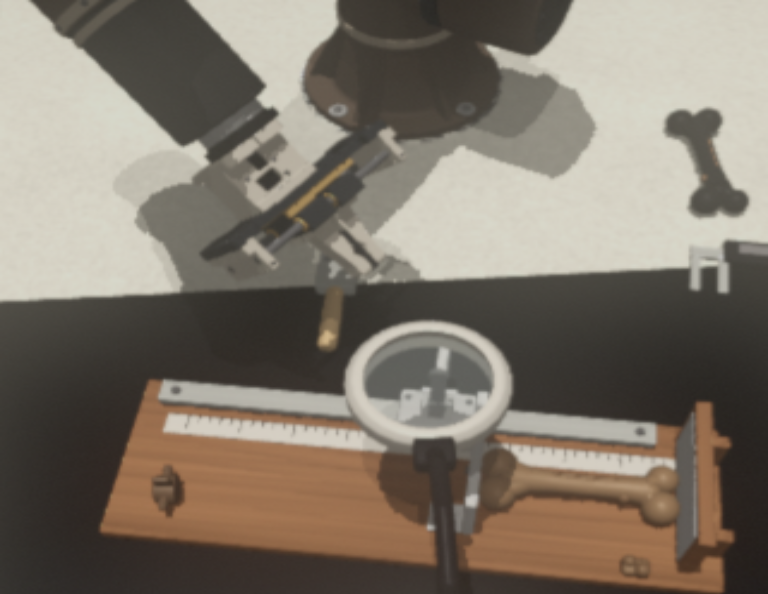

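View pics/t5.png

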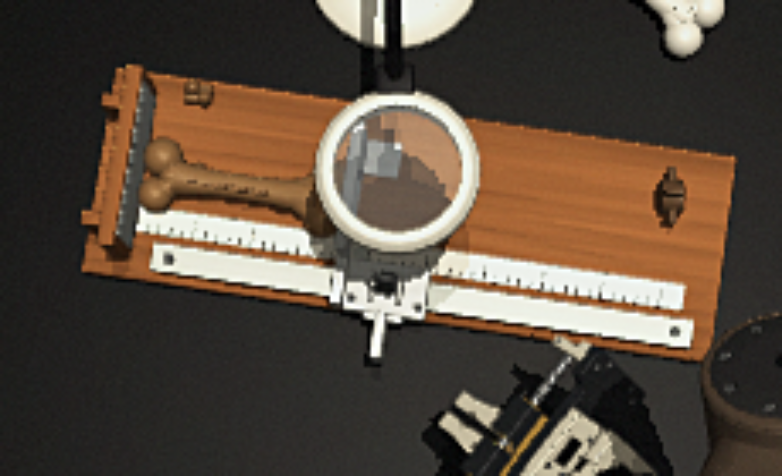

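Run:
```python
from h import *
g=lambda x,y,z:(w2b(V,ray("top",(190+x/3.4-.3,150+y/3.4-.3),z))[0]*1e3).round(1)
print("lever",g(384,282,.118),"tab end",g(373,360,.081),g(378,318,.081),"saddle corners",g(431,270,.044),g(345,303,.044))
# tip check
s=get_state();uv=proj("top",s["eef_pos"])[0];print((uv-[190,150])*3.4)
row2([(-.125,.008,.13),(-.115,.008,.112),(-.1,.008,.105)])
```

```text
lever [-74.7   6.9 118. ] tab end [-134.5    8.1   81. ] [-100.     9.1   81. ] saddle corners [-49.9 -27.3  44. ] [-87.6  39.7  44. ]
[453.12906302 409.39537198]
to [-0.125  0.008  0.13 ] slide [-0.0817 -0.0063  0.1496] turn [-0.0002 -0.0004 -0.0011] mm 85 deg 0.4
to [-0.115  0.008  0.112] slide [-0.0608 -0.0238  0.1805] turn [-0.0002 -0.0004 -0.0011] mm 96 deg 0.4
to [-0.1    0.008  0.105] slide [-0.06   -0.0497  0.201 ] turn [-0.0002 -0.0004 -0.0011] mm 108 deg 0.4
```

```bash
python3 -m crank '[{"turn":[0,0,0],"slide":[-0.0272,-0.002,0.05],"fingers":-1},{"turn":[0,0,0],"slide":[-0.0544,-0.004,0.1],"fingers":-1},{"turn":[0,0,0],"slide":[-0.08,-0.006,0.15],"fingers":-1},{"turn":[0,0,0],"slide":[-0.061,-0.022,0.182],"fingers":-1},{"turn":[0,0,0],"slide":[-0.061,-0.022,0.182],"fingers":-1}]'
python3 - <<'E'
from h import *
where();row2([(-.1,.011,.105),(-.091,.011,.102),(-.083,.011,.1),(-.075,.011,.098)])
a=grab_frame("scene")[:,:,::-1];cv2.imwrite("pics/s6.png",cv2.resize(a[130:350,180:460],None,fx=2.7,fy=2.7))
a=grab_frame("top")[:,:,::-1];cv2.imwrite("pics/t6.png",cv2.resize(a[150:290,190:420],None,fx=3.4,fy=3.4))
E
```

```text
t: 8.5
eef_pos: [0.503, 0.0346, 0.1113]
ee_rot: [3.131, 0.864, -2.242]
force: [-0.1, -0.7, 0.1]
width: 0.0003
t 8.5 board mm [-116.    12.8  111.3] zaxis(board) [ 0.379  0.66  -0.649] xaxis [-0.331 -0.558 -0.761] F(board) [-0.1 -0.7  0.1] q [-0.32  0.21 -0.48 -1.13 -0.91  0.41] w 0.0003
to [-0.1    0.011  0.105] slide [ 0.001  -0.0295  0.0178] turn [ 0.0002 -0.0009 -0.0012] mm 17 deg 0.5
to [-0.091  0.011  0.102] slide [-0.0004 -0.0451  0.0286] turn [ 0.0002 -0.0009 -0.0012] mm 27 deg 0.5
to [-0.083  0.011  0.1  ] slide [-0.0027 -0.059   0.0372] turn [ 0.0002 -0.0009 -0.0012] mm 35 deg 0.5
to [-0.075  0.011  0.098] slide [-0.0049 -0.0728  0.0459] turn [ 0.0002 -0.0009 -0.0012] mm 43 deg 0.5
```

View pics/s6.png

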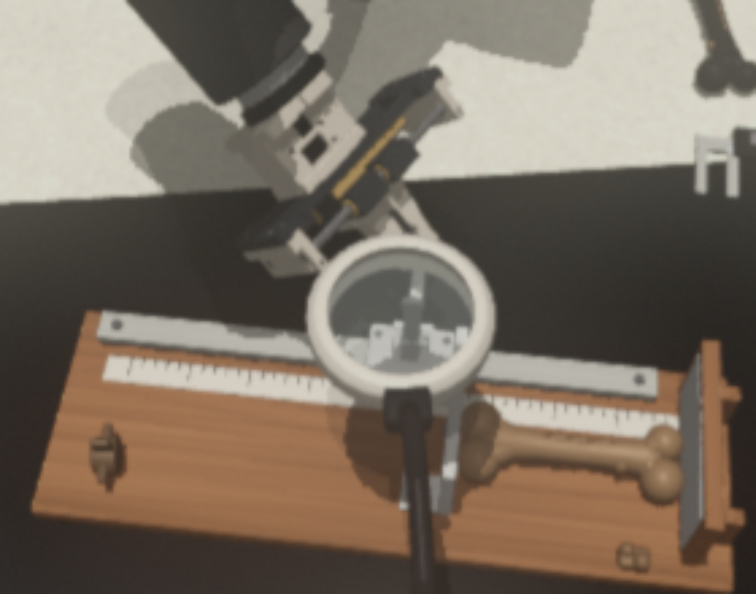

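View pics/t6.png

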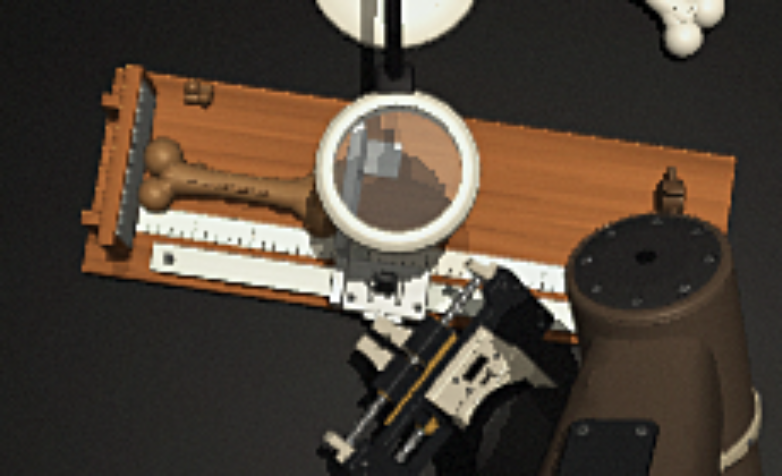

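```bash
python3 -m crank '[{"turn":[0,0,0],"slide":[0.001,-0.0295,0.0178],"fingers":-1},{"turn":[0,0,0],"slide":[-0.0004,-0.045,0.0286],"fingers":-1},{"turn":[0,0,0],"slide":[-0.0027,-0.059,0.0372],"fingers":-1},{"turn":[0,0,0],"slide":[-0.005,-0.073,0.046],"fingers":-1},{"turn":[0,0,0],"slide":[-0.005,-0.073,0.046],"fingers":-1}]'
python3 - <<'E'
from h import *
where();row2([(-.067,.011,.097),(-.059,.011,.095),(-.051,.011,.093),(-.044,.011,.090)])
E
```

```text
t: 9.02
eef_pos: [0.5444, 0.025, 0.1002]
ee_rot: [3.137, 0.867, -2.238]
force: [-0.1, -0.3, 0.5]
width: 0.0003
t 9.02 board mm [-73.7   9.  100.2] zaxis(board) [ 0.382  0.659 -0.647] xaxis [-0.328 -0.558 -0.762] F(board) [-0.1 -0.3  0.5] q [-0.31  0.28 -0.41 -1.14 -0.91  0.41] w 0.0003
to [-0.067  0.011  0.097] slide [-0.0018 -0.0095  0.0119] turn [-0.0002 -0.0005 -0.0008] mm 8 deg 0.3
to [-0.059  0.011  0.095] slide [-0.004  -0.0234  0.0206] turn [-0.0002 -0.0005 -0.0008] mm 16 deg 0.3
to [-0.051  0.011  0.093] slide [-0.0062 -0.0372  0.0293] turn [-0.0002 -0.0005 -0.0008] mm 24 deg 0.3
to [-0.044  0.011  0.09 ] slide [-0.0063 -0.0493  0.0386] turn [-0.0002 -0.0005 -0.0008] mm 31 deg 0.3
```

```bash
python3 -m crank '[{"turn":[0,0,0],"slide":[-0.0018,-0.0095,0.0119],"fingers":-1},{"turn":[0,0,0],"slide":[-0.004,-0.0234,0.0206],"fingers":-1},{"turn":[0,0,0],"slide":[-0.0062,-0.0372,0.0293],"fingers":-1},{"turn":[0,0,0],"slide":[-0.0063,-0.0493,0.0386],"fingers":-1},{"turn":[0,0,0],"slide":[-0.0063,-0.0493,0.0386],"fingers":-1}]'
python3 - <<'E'
from h import *
where();row2([(-.040,.011,.085),(-.036,.011,.079),(-.033,.011,.072),(-.032,.011,.066),(-.032,.011,.063)])
a=grab_frame("scene")[:,:,::-1];cv2.imwrite("pics/s7.png",cv2.resize(a[180:320,240:400],None,fx=4,fy=4))
a=grab_frame("top")[:,:,::-1];cv2.imwrite("pics/t7.png",cv2.resize(a[170:270,260:380],None,fx=5,fy=5))
E
```

```text
t: 9.43
eef_pos: [0.5742, 0.0233, 0.0892]
ee_rot: [3.137, 0.866, -2.238]
force: [0.6, 0.0, 0.6]
width: 0.0004
t 9.43 board mm [-43.9  11.2  89.2] zaxis(board) [ 0.382  0.66  -0.648] xaxis [-0.328 -0.558 -0.762] F(board) [0.5 0.1 0.6] q [-0.3   0.34 -0.36 -1.15 -0.9   0.41] w 0.0004
to [-0.04   0.011  0.085] slide [ 0.0041 -0.0071  0.0081] turn [-0.0001 -0.0006 -0.0007] mm 6 deg 0.3
to [-0.036  0.011  0.079] slide [ 0.0106 -0.014   0.019 ] turn [-0.0001 -0.0006 -0.0007] mm 13 deg 0.3
to [-0.033  0.011  0.072] slide [ 0.0193 -0.0192  0.0303] turn [-0.0001 -0.0006 -0.0007] mm 20 deg 0.3
to [-0.032  0.011  0.066] slide [ 0.0278 -0.021   0.0389] turn [-0.0001 -0.0006 -0.0007] mm 26 deg 0.3
to [-0.032  0.011  0.063] slide [ 0.0324 -0.021   0.0427] turn [-0.0001 -0.0006 -0.0007] mm 29 deg 0.3
```

View pics/s7.png

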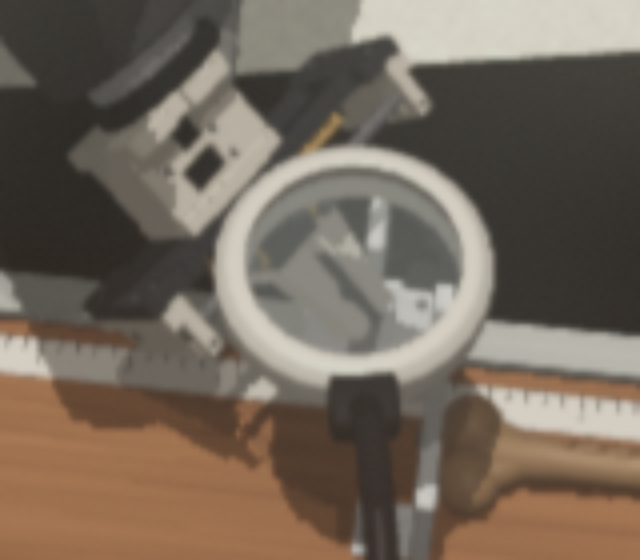

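View pics/t7.png

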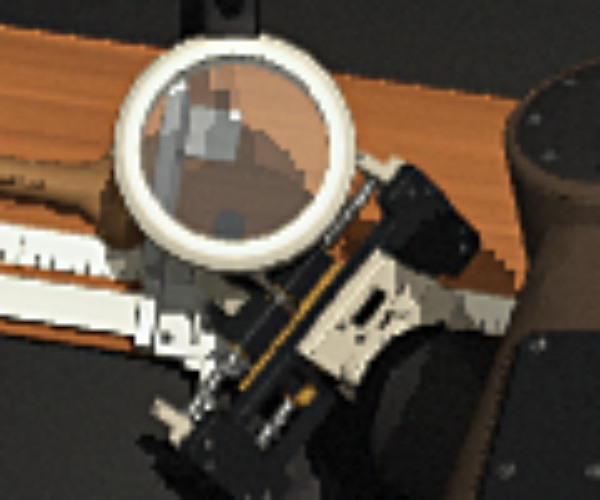

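```bash
python3 -m crank '[{"turn":[0,0,0],"slide":[0.0041,-0.0071,0.0081],"fingers":-1},{"turn":[0,0,0],"slide":[0.0106,-0.014,0.019],"fingers":-1},{"turn":[0,0,0],"slide":[0.015,-0.0165,0.025],"fingers":-1},{"turn":[0,0,0],"slide":[0.0193,-0.0192,0.0303],"fingers":-1}]'
python3 - <<'E'
from h import *
where();row2([(-.032,.011,.069),(-.032,.011,.066),(-.032,.011,.063),(-.032,.011,.061)])
E
```

```text
t: 9.87
eef_pos: [0.5846, 0.0219, 0.0729]
ee_rot: [3.138, 0.868, -2.237]
force: [-1.2, 0.3, 6.9]
width: 0.0004
t 9.87 board mm [-33.5  11.3  72.9] zaxis(board) [ 0.383  0.66  -0.646] xaxis [-0.327 -0.558 -0.763] F(board) [-1.3  0.2  6.9] q [-0.3   0.38 -0.35 -1.17 -0.89  0.45] w 0.0004
to [-0.032  0.011  0.069] slide [ 0.0053 -0.0028  0.0058] turn [-0.0002 -0.0003 -0.0007] mm 4 deg 0.3
to [-0.032  0.011  0.066] slide [ 0.0099 -0.0028  0.0096] turn [-0.0002 -0.0003 -0.0007] mm 7 deg 0.3
to [-0.032  0.011  0.063] slide [ 0.0145 -0.0029  0.0135] turn [-0.0002 -0.0003 -0.0007] mm 10 deg 0.3
to [-0.032  0.011  0.061] slide [ 0.0175 -0.0029  0.0161] turn [-0.0002 -0.0003 -0.0007] mm 12 deg 0.3
```

```bash
python3 -m crank '[{"turn":[0,0,0],"slide":[0.0053,-0.0028,0.0058],"fingers":-1},{"turn":[0,0,0],"slide":[0.0075,-0.0028,0.0076],"fingers":-1},{"turn":[0,0,0],"slide":[0.0099,-0.0028,0.0096],"fingers":-1}]'
python3 - <<'E'
from h import *
where();row2([(-.032,.011,.064),(-.032,.011,.062)])
E
python3 -m crank '[{"turn":[0,0,0],"slide":[0.0015,0,0.0013],"fingers":-1},{"turn":[0,0,0],"slide":[0.003,0,0.0026],"fingers":-1}]'
python3 - <<'E'
from h import *
where()
E
```

```text
t: 10.12
eef_pos: [0.5863, 0.0215, 0.0663]
ee_rot: [3.138, 0.868, -2.237]
force: [0.9, 1.2, 6.6]
width: 0.0005
t 10.12 board mm [-31.7  11.2  66.3] zaxis(board) [ 0.383  0.66  -0.646] xaxis [-0.327 -0.557 -0.763] F(board) [0.7 1.3 6.6] q [-0.31  0.39 -0.35 -1.18 -0.89  0.47] w 0.0005
to [-0.032  0.011  0.064] slide [0.004  0.0004 0.0025] turn [-0.0003 -0.0003 -0.0007] mm 2 deg 0.3
to [-0.032  0.011  0.062] slide [0.007  0.0004 0.0051] turn [-0.0003 -0.0003 -0.0007] mm 4 deg 0.3
t: 10.28
eef_pos: [0.5866, 0.0215, 0.0647]
ee_rot: [3.139, 0.869, -2.236]
force: [-0.5, -0.0, 11.4]
width: 0.0
t 10.28 board mm [-31.4  11.2  64.7] zaxis(board) [ 0.384  0.66  -0.646] xaxis [-0.326 -0.557 -0.764] F(board) [-0.5 -0.1 11.4] q [-0.31  0.4  -0.35 -1.18 -0.88  0.47] w 0.0
```

```bash
python3 -m crank '[{"turn":[0,0,0],"slide":[0.0015,0,0.0013],"fingers":-1},{"turn":[0,0,0],"slide":[0.0015,0,0.0013],"fingers":-1},{"turn":[0,0,0],"slide":[0.0015,0,0.0013],"fingers":-1}]'
python3 - <<'E'
from h import *
where();row2([(-.033,.011,.072),(-.040,.008,.090),(-.075,.005,.105),(-.12,-.02,.13),(-.17,-.06,.15)])
E
```

```text
t: 10.53
eef_pos: [0.5867, 0.0215, 0.0645]
ee_rot: [3.14, 0.87, -2.235]
force: [-0.4, 0.4, 12.6]
width: 0.0003
t 10.53 board mm [-31.2  11.2  64.5] zaxis(board) [ 0.384  0.661 -0.645] xaxis [-0.325 -0.557 -0.764] F(board) [-0.5  0.4 12.6] q [-0.31  0.4  -0.35 -1.18 -0.89  0.47] w 0.0003
to [-0.033  0.011  0.072] slide [-0.01    0.0028 -0.0113] turn [-0.0003 -0.     -0.0005] mm 8 deg 0.2
to [-0.04   0.008  0.09 ] slide [-0.0296  0.0119 -0.0439] turn [-0.0003 -0.     -0.0005] mm 27 deg 0.2
to [-0.075  0.005  0.105] slide [-0.0264  0.0694 -0.0941] turn [-0.0003 -0.     -0.0005] mm 60 deg 0.2
to [-0.12 -0.02  0.13] slide [-0.0075  0.1221 -0.1939] turn [-0.0003 -0.     -0.0005] mm 115 deg 0.2
to [-0.17 -0.06  0.15] slide [ 0.039   0.1683 -0.311 ] turn [-0.0003 -0.     -0.0005] mm 178 deg 0.2
```

```bash
python3 -m crank '[{"turn":[0,0,0],"slide":[-0.005,0.001,-0.006],"fingers":-1},{"turn":[0,0,0],"slide":[-0.01,0.003,-0.0113],"fingers":-1},{"turn":[0,0,0],"slide":[-0.022,0.014,-0.035],"fingers":-1},{"turn":[0,0,0],"slide":[-0.026,0.069,-0.094],"fingers":-1},{"turn":[0,0,0],"slide":[-0.0075,0.122,-0.17],"fingers":-1}]'
python3 - <<'E'
from h import *
where();row2([(-.12,-.02,.13),(-.17,-.06,.15)])
E
```

```text
t: 10.95
eef_pos: [0.5033, 0.0118, 0.1189]
ee_rot: [3.135, 0.866, -2.237]
force: [-0.2, -0.7, -0.3]
width: 0.0007
t 10.95 board mm [-112.6   -9.7  118.9] zaxis(board) [ 0.38   0.66  -0.648] xaxis [-0.328 -0.558 -0.762] F(board) [-0.1 -0.7 -0.3] q [-0.36  0.21 -0.46 -1.1  -0.95  0.41] w 0.0007
to [-0.12 -0.02  0.13] slide [-0.0006  0.0026 -0.0337] turn [ 0.0001 -0.0006 -0.0007] mm 17 deg 0.3
to [-0.17 -0.06  0.15] slide [ 0.0464  0.0491 -0.1505] turn [ 0.0001 -0.0006 -0.0007] mm 82 deg 0.3
```

```bash
python3 -m crank '[{"turn":[0,0,0],"slide":[0.015,0.016,-0.05],"fingers":-1},{"turn":[0,0,0],"slide":[0.03,0.032,-0.1],"fingers":-1},{"turn":[0,0,0],"slide":[0.046,0.049,-0.15],"fingers":-1},{"turn":[0,0,0],"slide":[0.046,0.049,-0.2],"fingers":-1},{"turn":[0,0,0],"slide":[0.046,0.049,-0.2],"fingers":-1}]'
python3 - <<'E'
from h import *
where()
a=grab_frame("scene")[:,:,::-1];cv2.imwrite("pics/s8.png",cv2.resize(a[190:350,180:470],None,fx=2.7,fy=2.7))
a=grab_frame("top")[:,:,::-1];cv2.imwrite("pics/t8.png",cv2.resize(a[155:265,200:420],None,fx=3.6,fy=3.6))
E
```

```text
t: 11.37
eef_pos: [0.4275, -0.0483, 0.168]
ee_rot: [-3.14, 0.865, -2.234]
force: [0.6, 0.2, 0.7]
width: 0.0007
t 11.37 board mm [-179.6  -79.5  168. ] zaxis(board) [ 0.384  0.657 -0.649] xaxis [-0.326 -0.56  -0.761] F(board) [0.6 0.3 0.7] q [-0.55  0.09 -0.48 -0.99 -1.13  0.39] w 0.0007
```

View pics/s8.png

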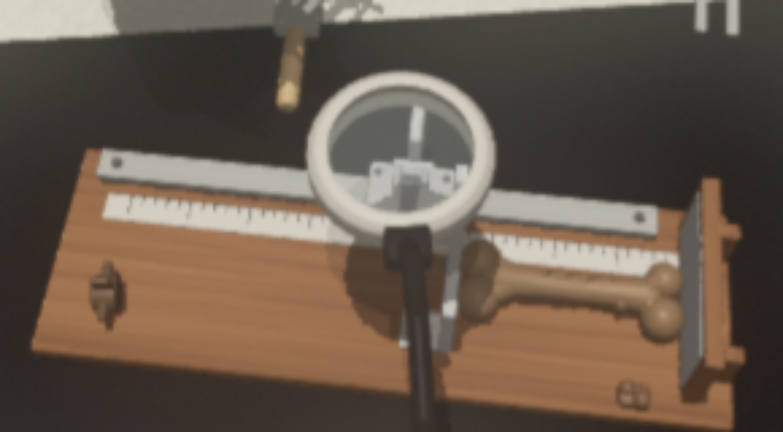

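View pics/t8.png

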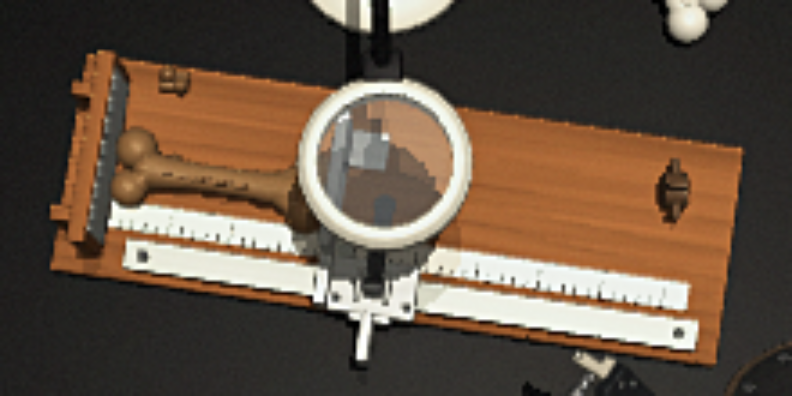

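```bash
python3 - <<'E'
from h import *
g=lambda x,y,z:(w2b(V,ray("top",(200+x/3.6-.3,155+y/3.6-.3),z))[0]*1e3).round(1)
print("lever end centre",g(385,205,.058),"lever tip edge",g(385,193,.058),"tab",g(361,365,.081))
for th in(1.57,1.4,1.3):
    print(th,(proj("top",b2w(V,[-.07+.064*np.sin(th)-.006*np.cos(th),.007,.0522+.064*np.cos(th)+.006*np.sin(th)]))[0]-[200,155])*3.6)
E
python3 -m crank '[{"turn":[0,0,0],"slide":[0,0,0],"fingers":-1},{"turn":[0,0,0],"slide":[0,0,0],"fingers":-1},{"turn":[0,0,0],"slide":[0,0,0],"fingers":-1}]'
```

```text
lever end centre [-6.4  6.9 58. ] lever tip edge [ 3.   8.3 58. ] tab [-135.6    6.4   81. ]
1.57 [383.88520471 203.30795279]
1.4 [383.28821543 203.45402461]
1.3 [382.7822123  204.64515525]
t: 11.72
eef_pos: [0.4285, -0.0452, 0.1655]
ee_rot: [3.135, 0.867, -2.238]
force: [-0.7, 0.6, 0.7]
width: 0.0007
```

```bash
python3 -c "
from station import *
print(job_done())"
```

```text
the job is handed in; nothing more can be done
None
```

I slid the stop along with closed fingers on its tab until the bone bore on both the stop and the headboard. I then backed off, swung the lever over from the robot's side under the lamp ring, pressed it flat, withdrew the arm and handed the job in at about 11.7 s. No verdict was reported.

**Snug:** the push force on the tab rose from about 6 N while sliding to a peak reading of 27 N, more than I meant. I eased it to 12 N at once. Less the stop's roughly 3 N of friction, that peak is about 24 N on the bone, an estimate under the 30 N limit.

**Lever:** the cam bit at about 7 N. The lever then bottomed: the fingertip stood at 64.5 mm, against 65.4 mm worked out for a flat lever, with about 12 N on it. A last top view puts its end at board (-6, 7) mm, where it should lie when locked, but that view cannot tell the lever's angle well.

**Surroundings:** I saw no force spike while working under the lamp. In the last pictures the vertebra, tooth and brush lie where they were, and the bone is in line between stop and headboard. I did not measure the calliper, vial or loupe again, but the arm never went low near them.

**Not checked:** the force left on the bone after release cannot be read from the robot. That it still bears on both faces rests on the pictures and on the stop having been under load when let go.

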